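# Dry-fit the wiring devices on the practice board

## Task

Set out the wiring devices for a dry fit on the practice board: put each of the four devices (lampholder, socket outlet, terminal strip, switch) the right way up on the wooden mounting block that carries its outline, centred in the outline and lined up with it. Set each one down gently, do not drop it, and leave the pliers and the screwdriver lying where they are.

Things in the scene. Friction and masses are not known exactly. Their poses are not given: they have to be found in the camera images.
- lampholder: Screw-shell lampholder of white porcelain standing on its base: round base disc 66 mm across and about 14 mm high, then a round neck 42 mm across (the place to grip) up to 52 mm, with a brass threaded shell inside the open top. Origin: centre of the underside; z up along its axis. Round, so its yaw does not matter. About 100 g.
- socket: Surface socket outlet of ivory plastic: a square body 56 x 56 mm, 22 mm high, with a slightly smaller raised face (46 x 46 mm, to 26 mm) that has two dark slots and a small round hole. Origin: centre of the underside; x and y square with its sides, z up. Grip it across any two facing sides (56 mm). About 80 g.
- terminals: Five-way terminal strip of grey plastic with brass bars, steel screws and upright partitions: 96 mm long (its x), 32 mm wide (its y), 24 mm high. Origin: centre of the underside, z up. Grip it across its width. About 90 g.
- switch: Surface rocker switch of ivory plastic with rounded ends (oblong): 74 mm long over the round ends (its x), 42 mm wide (its y), body 26 mm high, rocker to about 32 mm. Origin: centre of the underside, z up. Grip it across its width. About 70 g.
- block_round: Round wooden mounting block 88 mm across, 15 mm thick, fixed on the 9 mm plywood practice board, with a scribed circle of 69 mm: the lampholder's place. Origin: centre of the block's underside, the top face is 15 mm above it; z up. The outline is centred on the block.
- block_square: Square wooden mounting block 80 x 80 mm, 15 mm thick, fixed on the practice board, with a scribed square of 59 mm: the socket outlet's place. Origin: centre of the block's underside, the top face is 15 mm above it; x and y square with its sides. The outline is centred on the block and square with it.
- block_long: Long narrow wooden mounting block 124 mm (its x) by 56 mm (its y), 15 mm thick, fixed on the practice board, with a scribed rectangle of 99 x 35 mm: the terminal strip's place. Origin: centre of the block's underside, the top face is 15 mm above it. The outline is centred on the block, its length along the block's x.
- block_oblong: Rectangular wooden mounting block 100 mm (its x) by 66 mm (its y), 15 mm thick, fixed on the practice board, with a scribed outline with round ends of 77 x 45 mm: the switch's place. Origin: centre of the block's underside, the top face is 15 mm above it. The outline is centred on the block, its length along the block's x.
- pliers: Pliers with blue handles lying flat among the devices, to be left alone: about 170 mm long (its x, jaws to +x), 57 mm wide, 16 mm high. Origin: near the middle of its length, on the table.
- screwdriver: Screwdriver with a red handle lying among the devices, to be left alone: about 180 mm long (its x, blade to +x), handle 25 mm thick. Origin: the middle of its length, on the table.
Not all that is in view belongs to the job. Of the things that look like the lampholder, take the one that is farthest from the robot's base at the start. What is shaped like the switch but turquoise is not meant.

How it is judged (in metres and radians):
At the end, for the whole second after the job is handed in: Each device stands upright (within 0.1 rad) and at rest on the top face of its own block, its centre within 10 mm of the block's centre; the terminal strip and the switch lie along their outlines and the socket's sides square with its outline, within 0.2 rad (horizontal distance between lampholder and block_round below 0.01 m and z of lampholder in the frame of block_round between 0.011 and 0.019 m and angle between each of lampholder, socket, terminals, switch's own z axis and vertical below 0.1 rad and linear speed of each of lampholder, socket, terminals, switch below 0.02 m/s and angular speed of each of lampholder, socket, terminals, switch below 0.2 rad/s and horizontal distance between socket and block_square below 0.01 m and z of socket in the frame of block_square between 0.011 and 0.019 m and (angle between the x axis of socket and the x axis of block_square, either way round below 0.2 rad or angle between the x axis of socket and the y axis of block_square, either way round below 0.2 rad) and horizontal distance between terminals and block_long below 0.01 m and z of terminals in the frame of block_long between 0.011 and 0.019 m and angle between the x axis of terminals and the x axis of block_long, either way round below 0.2 rad and horizontal distance between switch and block_oblong below 0.01 m and z of switch in the frame of block_oblong between 0.011 and 0.019 m and angle between the x axis of switch and the x axis of block_oblong, either way round below 0.2 rad); the robot touches nothing.
It fails at once if a device was dropped: falling free of the fingers faster than 0.6 m/s (about 2 cm of fall) ((contact force between lampholder and the fingers below 0.05 N and linear speed of lampholder above 0.6 m/s) or (contact force between socket and the fingers below 0.05 N and linear speed of socket above 0.6 m/s) or (contact force between terminals and the fingers below 0.05 N and linear speed of terminals above 0.6 m/s) or (contact force between switch and the fingers below 0.05 N and linear speed of switch above 0.6 m/s)).
It fails at once if the pliers or the screwdriver was moved by more than 30 mm (distance of any of pliers, screwdriver from where it was at the start of the episode above 0.03 m).
It also fails if it takes over 109 s, if anything falls off the work surface, if the arm or the gripper's body presses on something with over 40 N, if the wrist force passes 120 N, or if a joint passes its speed limit or range.

## Robot

A 7-joint arm with a two-finger parallel gripper is mounted at the origin on the work surface. World frame = base frame: x ahead of the robot, y to its left, z up, the work surface at z = 0. Lengths are in m, angles in degrees, forces in N, time in s.
With the tool pointing down it reaches from about 0.425 to 0.875 m from the base axis. Payload 4.7 kg.
Tool frame: the origin (TCP) lies on the centre line of the jaws, within the pads' length; the fingertips stand 8 mm ahead of it and the grasp point (between the pads) lies 11 mm behind it; z points along the fingers, y is the direction in which the jaws open and shut (so a half turn about z gives the same grasp; the last joint's range is limited). The gripper opens to 87 mm and grips with 3 to 60 N. Pads are 19 mm wide; open, the fingers measure 117 mm over their backs; the gripper's body (75 mm by 190 mm) begins 51 mm behind the grasp point.
Start: joints at [-65.197, 18.392, -4.016, 83.108, 1.295, 78.541, -3.26], TCP at [0.264, 0.594, 0.202] pointing down, gripper open.
Joint ranges: [-163.93, 163.93], [-17.29, 119.83], [-79.2, 71.16], [3.27, 140.29], [-89.18, 269.18], [5.43, 117.66], [-154.24, 154.24]. Speed limits (degrees/s): [147.25, 147.25, 180, 180, 180, 180, 180].

## Interface

Orientations are given as [roll, pitch, yaw] about the fixed x, y, z axes, in that order (R = Rz(yaw) Ry(pitch) Rx(roll)).
In Python, from cell import status, vision, workorder gives the robot as it stands.
- The arm moves only by the tool step_arm, never from a script. Its argument "series" is a list of rows, each an object of numbers: "ax", "ay", "az": the turn, a rotation vector about the world's x, y, z in degrees; "x", "y", "z": the shift along the world's x, y, z in m; "claw": the opening in per cent of the stroke, from 0 (shut) to 100 (fully open). In form: [{"ax": .., "ay": .., "az": .., "x": .., "y": .., "z": .., "claw": ..}, ...]. A call has 1 to 12 rows; each row is the pose to reach, as a shift and turn from the pose commanded when the call began; what a row does not reach only later rows make up. A row lasts 1/10 s, in which the tool goes at most 50 mm and 8.59 degrees, less where a joint would pass 70% of its speed; a pose out of reach is approached as far as the arm can. A call with a gripper value outside its range is refused whole. The fingers move at their own pace and stop on an object; "squeeze" is the grip in N (left out, the last holds). Time passes only in rows, so rows that repeat a pose let the fingers close. It gives the time, the measured TCP pose, the force and the opening at its end, in the units of the state.
- status.get_obs(): the state, without advancing time (a new reading comes with each control period).
- vision.read_camera(name): name is "scene" or "top" or "wrist"; returns the picture (420x560x3 uint8, red, green, blue); there is no depth.
- vision.camera_params(name): a dict with "fovy" (degrees; the focal length in pixels is half the picture's height over the tangent of half this angle, whatever the lens; pixels are square), "cx", "cy" (the principal point, pixels), "eye" and "orientation" of the camera in the world; the wrist camera has in their place "tool_from_camera" (4x4, takes a point from camera to tool coordinates, whose origin is the TCP and whose axes are the flange's). Camera axes: x right, y down, z forward; pixel columns grow to the right and rows downward; lengths in m; the calibration is good to about 2 mm. A picture is of the moment at which its call begins: read the wrist's pose just before it. camera_params takes no time and is no camera call.
- workorder.sign_off(): hands the job in, once; it reports no verdict.
The state is a dict: "time_s": time; "qpos": joint angles; "joint_velocities": joint speeds; "effort": joint torques, N m; "tool_pos": TCP position; "tool_rot": TCP orientation; "force": force on the tool from outside, world axes, zero at the start; "wrist_torque": the same for the moment, N m; "grip_width": finger opening in m.
Only numpy, scipy, OpenCV 4.12 (cv2) and the standard library are available. Lean on these libraries where they do the work, as an engineer would, in place of code of your own. Each camera call takes 0.05 s, during which the arm holds its last target.

## Working session

There is one attempt and no reset: what is moved stays moved. The work goes in short steps, Python scripts to look and compute and a tool call to move; the robot and the scene stay as the last step left them, time stands still between calls to the robot, and variables do not carry over. Pictures are saved under pics/ and viewed, and the job is handed in when it is done.

Besides the shell and the picture viewer there is one more tool, called as name(argument=value, ...) on one line, values as JSON. step_arm: Moves the arm, as the interface text tells. Its arguments: {"type":"object","properties":{"series":{"type":"array"},"squeeze":{"type":"number"}},"required":["series"]}

```bash
ls; mkdir -p pics
python3 - <<'E'
from cell import status, vision, workorder
import cv2
o=status.get_obs();print(o)
for n in ["scene","top","wrist"]:
    im=vision.read_camera(n);cv2.imwrite(f"pics/{n}0.png",im[:,:,::-1]);print(n,vision.camera_params(n))
E
```

```text
pics
{'time_s': 0.0, 'qpos': array([-65.19744433,  18.43904084,  -4.01530562,  83.17560873,
         1.2959484 ,  78.54065976,  -3.26079212]), 'joint_velocities': array([ 0.07361531,  0.05448042,  0.03177535, -0.01030343, -0.11337243,
       -0.10003624, -0.03403183]), 'effort': array([-7.83417418e-04, -4.91287494e+01, -4.04645959e-01, -3.12534571e+01,
       -6.39746315e-02,  4.38052998e-02,  1.84674118e-04]), 'tool_pos': array([0.26413731, 0.59325751, 0.20125555]), 'tool_rot': array([-1.79889987e+02,  6.79387584e-03,  1.56006399e+02]), 'force': array([ 0.05303692, -0.06608469,  0.08308297]), 'wrist_torque': array([0.03283238, 0.00230855, 0.0385389 ]), 'grip_width': 0.08692327397513677}
scene {'fovy': 51.81314041606162, 'cx': 279.94776346116527, 'cy': 201.59224155419102, 'eye': array([1.18484734, 0.10982385, 0.99209526]), 'orientation': array([-1.42737530e+02, -1.93688559e-02,  9.63384429e+01])}
top {'fovy': 47.871638832386765, 'cx': 274.69831032994915, 'cy': 214.22133203757917, 'eye': array([0.25668808, 0.03371265, 1.13462724]), 'orientation': array([-167.43979378,   -0.2102846 ,  -87.01184725])}
wrist {'fovy': 69.43511662695639, 'cx': 279.24811186106905, 'cy': 208.4817083086535, 'tool_from_camera': array([[-9.97722027e-05, -9.63241645e-01, -2.68636413e-01,
         7.35449191e-02],
       [ 9.99999991e-01, -1.20059025e-04,  5.90897218e-05,
         6.70303794e-04],
       [-8.91699067e-05, -2.68636405e-01,  9.63241649e-01,
        -1.81985803e-01],
       [ 0.00000000e+00,  0.00000000e+00,  0.00000000e+00,
         1.00000000e+00]])}
```

View pics/scene0.png

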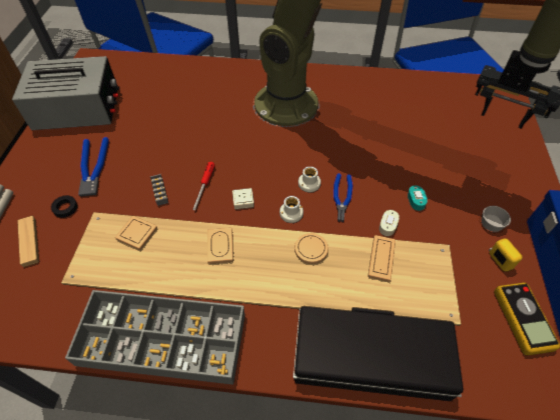

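View pics/top0.png

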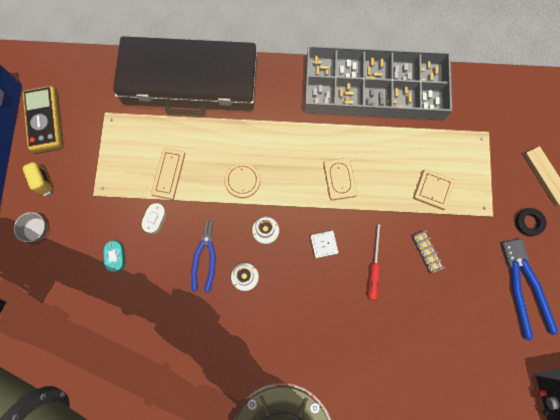

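View pics/wrist0.png

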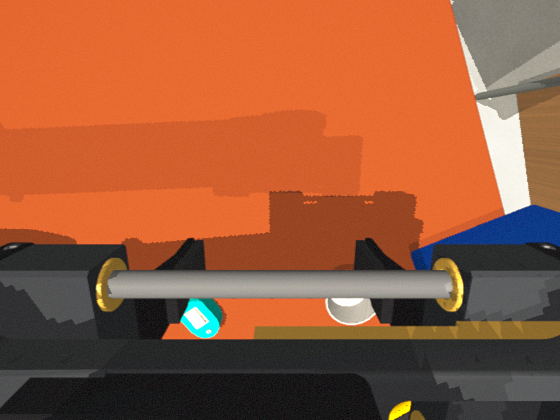

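Top view: +x is up and +y is left. The devices are at switch (152,218), far lampholder (265,230), socket (324,244) and terminals (428,252). The blocks are long (168,173), round (242,180), oblong (340,178) and square (434,189). I'll enlarge it to measure.

```bash
cat > h.py <<'E'
from cell import status, vision, workorder
import cv2, numpy as np
from scipy.spatial.transform import Rotation as Ro
def cam(n,obs=None):
    p=vision.camera_params(n); f=210/np.tan(np.radians(p['fovy']/2))
    K=np.array([[f,0,p['cx']],[0,f,p['cy']],[0,0,1]])
    if 'eye' in p: R=Ro.from_euler('xyz',p['orientation'],degrees=True).as_matrix();t=np.array(p['eye'])
    else:
        T=np.array(p['tool_from_camera']);Rt=Ro.from_euler('xyz',obs['tool_rot'],degrees=True).as_matrix()
        R=Rt@T[:3,:3];t=Rt@T[:3,3]+obs['tool_pos']
    return K,R,t
def to_plane(c,px,z):
    K,R,t=c; px=np.atleast_2d(px).astype(float)
    d=(R@np.linalg.inv(K)@np.c_[px,np.ones(len(px))].T).T
    return t+d*((z-t[2])/d[:,2])[:,None]
def proj(c,P):
    K,R,t=c; q=(K@R.T@(np.atleast_2d(P)-t).T).T
    return q[:,:2]/q[:,2:]
def shot(n,name):
    o=status.get_obs(); im=vision.read_camera(n)[:,:,::-1].copy(); cv2.imwrite(f'pics/{name}.png',im); return im,cam(n,o),o
E
python3 - <<'E'
from h import *
im=cv2.imread('pics/top0.png')
c=im[135:310,85:500]
a=cv2.resize(c[:,:205],None,fx=3.9,fy=3.4,interpolation=cv2.INTER_CUBIC)
cv2.imwrite('pics/ca.png',cv2.resize(im[140:300,90:290],None,fx=3.7,fy=3.7,interpolation=cv2.INTER_CUBIC))
cv2.imwrite('pics/cb.png',cv2.resize(im[140:300,290:490],None,fx=3.7,fy=3.7,interpolation=cv2.INTER_CUBIC))
c=cam('top')
for n,px,z in [('robotbase',(285,410),0),('long',(168,173),.024),('round',(242,180.5),.024),('obl',(340,178.5),.024),('sq',(434,189),.024),('switch',(152.5,218),.03),('lamp',(265.5,230),.05),('lamp2',(245,276.5),.05),('socket',(324,244),.026),('term',(428,252),.024)]:
    print(n,to_plane(c,px,z).round(3), np.linalg.norm(to_plane(c,px,z)[0,:2]).round(3))
b=np.array([[107,113],[490,133],[492,215],[95,195]]);print(to_plane(c,b,.009).round(3))
E
```

```text
robotbase [[ 0.06  -0.004  0.   ]] 0.06
long [[0.594 0.309 0.024]] 0.669
round [[0.584 0.127 0.024]] 0.598
obl [[ 0.602 -0.112  0.024]] 0.612
sq [[ 0.587 -0.342  0.024]] 0.68
switch [[0.478 0.333 0.03 ]] 0.583
lamp [[0.459 0.062 0.05 ]] 0.464
lamp2 [[0.349 0.102 0.05 ]] 0.364
socket [[ 0.438 -0.078  0.026]] 0.444
term [[ 0.432 -0.324  0.024]] 0.54
[[ 0.749  0.485  0.009]
 [ 0.747 -0.492  0.009]
 [ 0.533 -0.487  0.009]
 [ 0.532  0.486  0.009]]
```

View pics/ca.png

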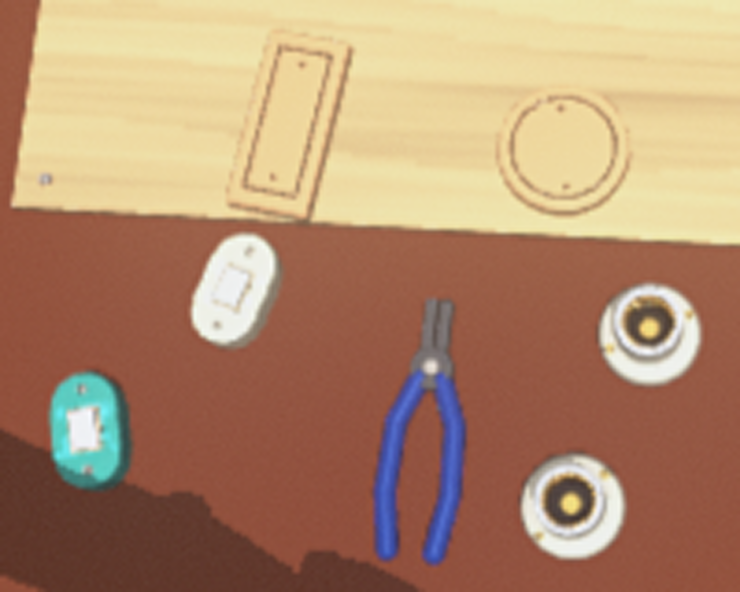

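View pics/cb.png

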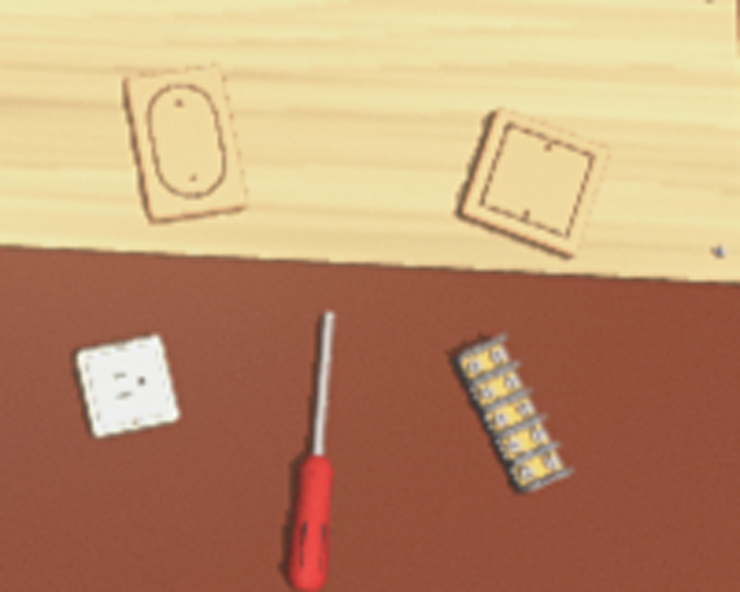

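Run:
```python
from h import *
c=cam('top')
def P(off,pts,z): return to_plane(c,np.array(pts)/3.7+np.array(off)-0.37,z)
A=(90,140);B=(290,140)
def yaw(v): return np.degrees(np.arctan2(v[1],v[0])).round(1)
def rep(n,p): 
    m=p.mean(0); e=np.roll(p,-1,0)-p
    print(n,m.round(4),'edges',np.linalg.norm(e,axis=1).round(4),[yaw(v) for v in e])
rep('long',P(A,[(279,45),(332,55),(296,198),(244,187)],.024))
rep('square',P(B,[(510,121),(596,152),(567,237),(482,204)],.024))
rep('oblholes',P(B,[(179,103),(194,178)],.024))
rep('oblblock',P(B,[(128,76),(219,65),(245,207),(155,216)],.024))
rep('round',P(A,[(563,94),(616,147),(563,199),(510,147)],.024))
rep('socket',P(B,[(77,350),(157,336),(179,415),(97,437)],.022))
rep('switchholes',P(A,[(249,250),(217,325)],.026))
rep('terminals',P(B,[(459,352),(503,337),(570,470),(522,490)],.022))
rep('lamp rim',P(A,[(649,280),(692,320),(649,362),(608,320)],.052))
rep('lamp base',P(A,[(649,284),(700,334),(649,385),(599,334)],.012))
rep('screwdr',P(B,[(328,314),(307,580)],.012))
rep('pliers',P(A,[(438,300),(387,557),(432,560)],.008))
```

```text
long [0.5954 0.3106 0.024 ] edges [0.0364 0.1008 0.0353 0.1001] [np.float64(-98.1), np.float64(172.0), np.float64(80.8), np.float64(-7.4)]
square [ 0.5907 -0.345   0.024 ] edges [0.0594 0.0626 0.0586 0.0613] [np.float64(-108.1), np.float64(160.7), np.float64(70.6), np.float64(-18.5)]
oblholes [ 0.6043 -0.1124  0.024 ] edges [0.0524 0.0524] [np.float64(-167.8), np.float64(12.2)]
oblblock [ 0.6043 -0.1125  0.024 ] edges [0.0615 0.099  0.0596 0.0977] [np.float64(-79.7), np.float64(-169.0), np.float64(98.9), np.float64(12.1)]
round [0.5872 0.1274 0.024 ] edges [0.0511 0.0495 0.0502 0.0504] [np.float64(-132.9), np.float64(138.9), np.float64(48.0), np.float64(-40.1)]
socket [ 0.4395 -0.0784  0.022 ] edges [0.0527 0.053  0.0546 0.0576] [np.float64(-76.9), np.float64(-163.1), np.float64(108.0), np.float64(14.9)]
switchholes [0.4806 0.3341 0.026 ] edges [0.0528 0.0528] [np.float64(163.2), np.float64(-16.8)]
terminals [ 0.4348 -0.3259  0.022 ] edges [0.0308 0.0935 0.034  0.0953] [np.float64(-68.3), np.float64(-153.9), np.float64(115.0), np.float64(24.1)]
lamp rim [0.468 0.063 0.052] edges [0.0375 0.0381 0.0373 0.0364] [np.float64(-130.5), np.float64(137.8), np.float64(47.1), np.float64(-41.9)]
lamp base [0.4667 0.0637 0.012 ] edges [0.0472 0.0472 0.0469 0.0466] [np.float64(-132.0), np.float64(138.4), np.float64(47.3), np.float64(-41.2)]
screwdr [ 0.4082 -0.2029  0.012 ] edges [0.173 0.173] [np.float64(175.9), np.float64(-4.1)]
pliers [0.3706 0.2065 0.008 ] edges [0.1693 0.0287 0.1689] [np.float64(173.7), np.float64(-90.8), np.float64(3.4)]
```

Edges and hole spacings match the given sizes to within 1–3 mm, so the calibration holds. I'll start with the switch and hover over it first.

step_arm(series=[{"x": 0.217,"y": -0.26,"z": -0.05,"az": 7},{"x": 0.217,"y": -0.26,"z": -0.05,"az": 7},{"x": 0.217,"y": -0.26,"z": -0.05,"az": 7},{"x": 0.217,"y": -0.26,"z": -0.05,"az": 7},{"x": 0.217,"y": -0.26,"z": -0.05,"az": 7},{"x": 0.217,"y": -0.26,"z": -0.05,"az": 7},{"x": 0.217,"y": -0.26,"z": -0.05,"az": 7},{"x": 0.217,"y": -0.26,"z": -0.05,"az": 7},{"x": 0.217,"y": -0.26,"z": -0.05,"az": 7},{"x": 0.217,"y": -0.26,"z": -0.05,"az": 7},{"x": 0.217,"y": -0.26,"z": -0.05,"az": 7},{"x": 0.217,"y": -0.26,"z": -0.05,"az": 7}])

```text
invalid input
```

```bash
cat >> h.py <<'E'
def outl(c,im,xy,yaw,L,W,z,col=(255,0,255)):
    a=np.radians(yaw);u=np.array([np.cos(a),np.sin(a)]);v=np.array([-u[1],u[0]])
    P=[np.r_[np.array(xy)+s*u*L/2+t*v*W/2,z] for s,t in[(1,1),(1,-1),(-1,-1),(-1,1)]]
    q=proj(c,P); cv2.polylines(im,[np.round(q*8).astype(int).reshape(-1,1,2)],True,col,1,cv2.LINE_AA,3)
def circ(c,im,xy,d,z,col=(255,0,255)):
    a=np.linspace(0,2*np.pi,60)
    q=proj(c,np.c_[xy[0]+d/2*np.cos(a),xy[1]+d/2*np.sin(a),np.full(60,z)])
    cv2.polylines(im,[np.round(q*8).astype(int).reshape(-1,1,2)],True,col,1,cv2.LINE_AA,3)
E
python3 - <<'E'
from h import *
im,c,o=shot('wrist','w1');print(o['time_s'],o['tool_pos'],o['tool_rot'])
outl(c,im,(.4806,.3341),-17,.074,.042,.026); outl(c,im,(.5954,.3106),-8,.099,.035,.024)
cv2.imwrite('pics/w1o.png',im)
t=cv2.imread('pics/top0.png');c=cam('top')
s=cv2.imread('pics/scene0.png');d=cam('scene')
for m,k in((t,c),(s,d)):
    outl(k,m,(.4806,.3341),-17,.074,.042,.026); outl(k,m,(.5954,.3106),-8,.099,.035,.024)
    outl(k,m,(.5907,-.345),-19,.059,.059,.024);outl(k,m,(.6043,-.1124),11.5,.077,.045,.024)
    outl(k,m,(.4395,-.0784),14,.056,.056,.022);outl(k,m,(.4348,-.3259),25,.096,.032,.024)
    circ(k,m,(.5872,.1274),.069,.024);circ(k,m,(.467,.0635),.066,.014);circ(k,m,(.467,.0635),.042,.052)
cv2.imwrite('pics/t0o.png',cv2.resize(t[130:310,90:490],None,fx=2,fy=2,interpolation=cv2.INTER_CUBIC))
cv2.imwrite('pics/s0o.png',cv2.resize(s[150:300,100:460],None,fx=2.2,fy=2.2,interpolation=cv2.INTER_CUBIC))
E
```

```text
0.15 [0.26420156 0.5934233  0.2015397 ] [-1.79920156e+02  4.24933388e-03  1.56004498e+02]
```

View pics/w1o.png

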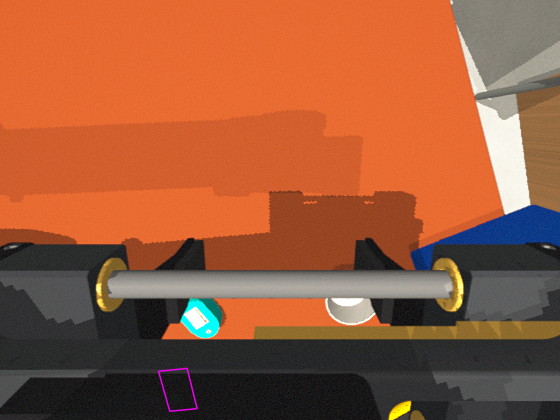

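View pics/t0o.png

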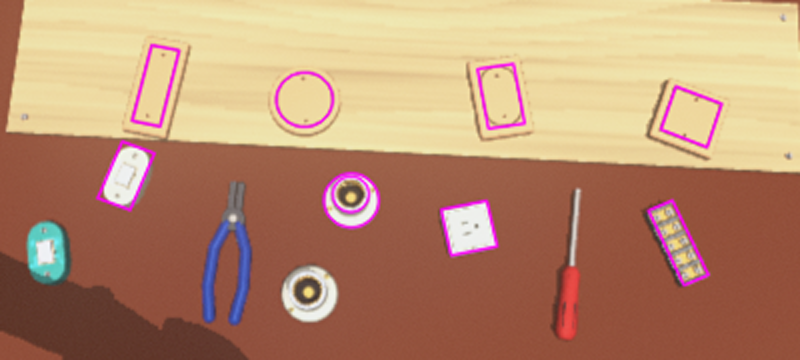

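View pics/s0o.png

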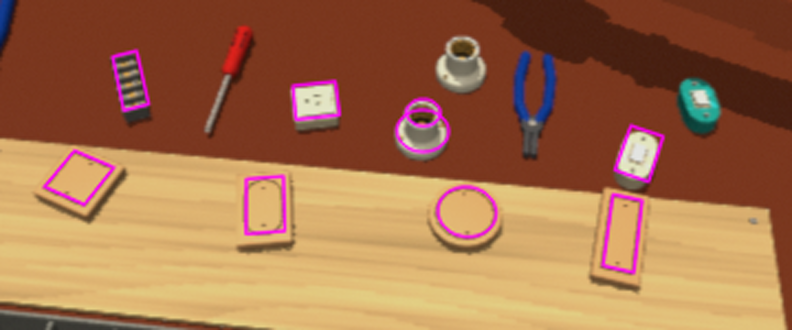

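The overlays agree in the top and scene views. The move was refused, so a row probably needs all seven keys including claw.

step_arm(series=[{"ax": 0,"ay": 0,"az": 7,"x": 0.217,"y": -0.26,"z": -0.05,"claw": 100},{"ax": 0,"ay": 0,"az": 7,"x": 0.217,"y": -0.26,"z": -0.05,"claw": 100},{"ax": 0,"ay": 0,"az": 7,"x": 0.217,"y": -0.26,"z": -0.05,"claw": 100},{"ax": 0,"ay": 0,"az": 7,"x": 0.217,"y": -0.26,"z": -0.05,"claw": 100},{"ax": 0,"ay": 0,"az": 7,"x": 0.217,"y": -0.26,"z": -0.05,"claw": 100},{"ax": 0,"ay": 0,"az": 7,"x": 0.217,"y": -0.26,"z": -0.05,"claw": 100},{"ax": 0,"ay": 0,"az": 7,"x": 0.217,"y": -0.26,"z": -0.05,"claw": 100},{"ax": 0,"ay": 0,"az": 7,"x": 0.217,"y": -0.26,"z": -0.05,"claw": 100},{"ax": 0,"ay": 0,"az": 7,"x": 0.217,"y": -0.26,"z": -0.05,"claw": 100},{"ax": 0,"ay": 0,"az": 7,"x": 0.217,"y": -0.26,"z": -0.05,"claw": 100}], squeeze=15)

```text
time_s: 1.2
tool_pos: [0.4803, 0.3353, 0.1524]
tool_rot: [180.0, -0.0, 163.1]
force: [-0.1, -0.7, -0.3]
grip_width: 0.0869
```

Run:
```python
from h import *
im,c,o=shot('wrist','w2');print(o['time_s'],o['tool_pos'],o['tool_rot'])
outl(c,im,(.4806,.3341),-17,.074,.042,.026); outl(c,im,(.5954,.3106),-8,.099,.035,.024)
cv2.imwrite('pics/w2o.png',im)
```

```text
1.2 [0.4803377  0.3353054  0.15241498] [ 1.79960282e+02 -4.59011525e-02  1.63117745e+02]
```

View pics/w2o.png

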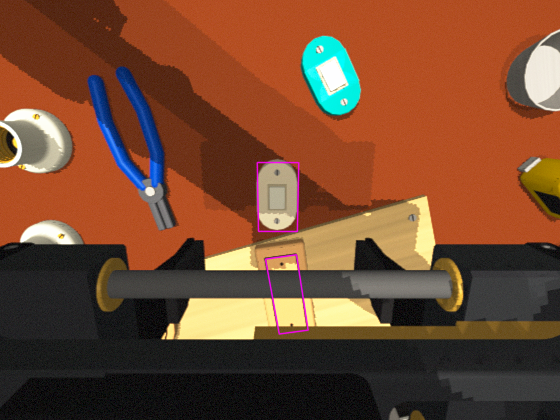

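The projected switch outline sits on the switch at (277,195) within about 1 px. I'll descend and grasp.

step_arm(series=[{"ax": 0,"ay": 0,"az": 0,"x": 0,"y": -0.001,"z": -0.05,"claw": 100},{"ax": 0,"ay": 0,"az": 0,"x": 0,"y": -0.001,"z": -0.09,"claw": 100},{"ax": 0,"ay": 0,"az": 0,"x": 0,"y": -0.001,"z": -0.12,"claw": 100},{"ax": 0,"ay": 0,"az": 0,"x": 0,"y": -0.001,"z": -0.138,"claw": 100},{"ax": 0,"ay": 0,"az": 0,"x": 0,"y": -0.001,"z": -0.138,"claw": 100},{"ax": 0,"ay": 0,"az": 0,"x": 0,"y": -0.001,"z": -0.138,"claw": 0},{"ax": 0,"ay": 0,"az": 0,"x": 0,"y": -0.001,"z": -0.138,"claw": 0},{"ax": 0,"ay": 0,"az": 0,"x": 0,"y": -0.001,"z": -0.138,"claw": 0},{"ax": 0,"ay": 0,"az": 0,"x": 0,"y": -0.001,"z": -0.138,"claw": 0},{"ax": 0,"ay": 0,"az": 0,"x": 0,"y": -0.001,"z": -0.138,"claw": 0},{"ax": 0,"ay": 0,"az": 0,"x": 0,"y": -0.001,"z": -0.138,"claw": 0},{"ax": 0,"ay": 0,"az": 0,"x": 0,"y": -0.001,"z": -0.138,"claw": 0}], squeeze=15)

```text
time_s: 2.45
tool_pos: [0.4814, 0.3328, 0.0145]
tool_rot: [180.0, 0.0, 163.0]
force: [0.2, 0.6, -0.4]
grip_width: 0.0391
```

step_arm(series=[{"ax": 0,"ay": 0,"az": 0,"x": 0,"y": 0,"z": 0,"claw": 0},{"ax": 0,"ay": 0,"az": 0,"x": 0,"y": 0,"z": 0,"claw": 0},{"ax": 0,"ay": 0,"az": 0,"x": 0,"y": 0,"z": 0.01,"claw": 0},{"ax": 0,"ay": 0,"az": 0,"x": 0,"y": 0,"z": 0.03,"claw": 0},{"ax": 0,"ay": 0,"az": 0,"x": 0,"y": 0,"z": 0.06,"claw": 0},{"ax": 0,"ay": 0,"az": 0,"x": 0,"y": 0,"z": 0.09,"claw": 0},{"ax": 0,"ay": 0,"az": 0,"x": 0,"y": 0,"z": 0.1,"claw": 0},{"ax": 0,"ay": 0,"az": 0,"x": 0,"y": 0,"z": 0.1,"claw": 0}], squeeze=15)

```text
time_s: 3.25
tool_pos: [0.4826, 0.3337, 0.1167]
tool_rot: [179.8, 0.1, 163.0]
force: [0.3, 0.7, -0.4]
grip_width: 0.0002
```

Run:
```python
from h import *
im,c,o=shot('wrist','w3');print(o['time_s'],o['tool_pos'],o['tool_rot'],o['force'],o['grip_width'])
```

```text
3.25 [0.48257713 0.33370108 0.11667461] [1.79792583e+02 1.38296281e-01 1.63001009e+02] [ 0.26307783  0.70386475 -0.42311492] 0.00021713101828697157
```

View pics/w3.png

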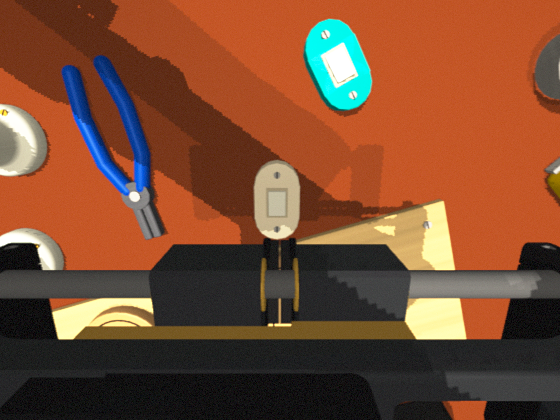

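The grip missed: the fingers shut to 0 and the switch still lies there at (277,200). I need to find out why before trying again.

Run:
```python
from h import *
o=status.get_obs();c=cam('wrist',o)
im=cv2.imread('pics/w3.png')
outl(c,im,(.4806,.3341),-17,.074,.042,.026)
R=Ro.from_euler('xyz',o['tool_rot'],degrees=True)
for d in(0.008,0,-.011):
    q=proj(c,o['tool_pos']+R.apply([0,0,d]));print(d,q);cv2.circle(im,tuple(int(v) for v in q[0]),2,(0,255,0),-1)
cv2.imwrite('pics/w3o.png',cv2.resize(im[130:330,150:420],None,fx=2.9,fy=2.9))
t,c,_=shot('top','t3')
outl(c,t,(.4806,.3341),-17,.074,.042,.026)
q=proj(c,o['tool_pos']+R.apply([0,0,.008]));print(q)
cv2.circle(t,tuple(int(v) for v in q[0]),2,(0,255,0),-1)
cv2.imwrite('pics/t3o.png',cv2.resize(t[100:310,50:300],None,fx=2.8,fy=2.8))
s,c,_=shot('scene','s3')
q=proj(c,o['tool_pos']+R.apply([0,0,.008]));print(q)
outl(c,s,(.4806,.3341),-17,.074,.042,.026)
cv2.circle(s,tuple(int(v) for v in q[0]),2,(0,255,0),-1)
cv2.imwrite('pics/s3o.png',cv2.resize(s[80:300,280:540],None,fx=2.7,fy=2.7))
```

```text
0.008 [[278.22358651 237.96810026]]
0 [[278.18382639 242.47298856]]
-0.011 [[278.12373126 249.28186707]]
[[144.16011246 209.23299112]]
[[396.16494382 201.34394442]]
```

View pics/w3o.png

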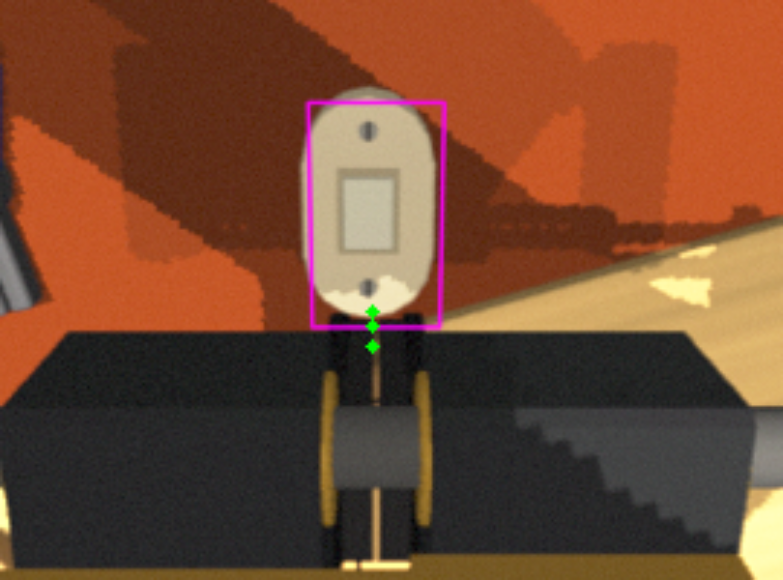

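View pics/t3o.png

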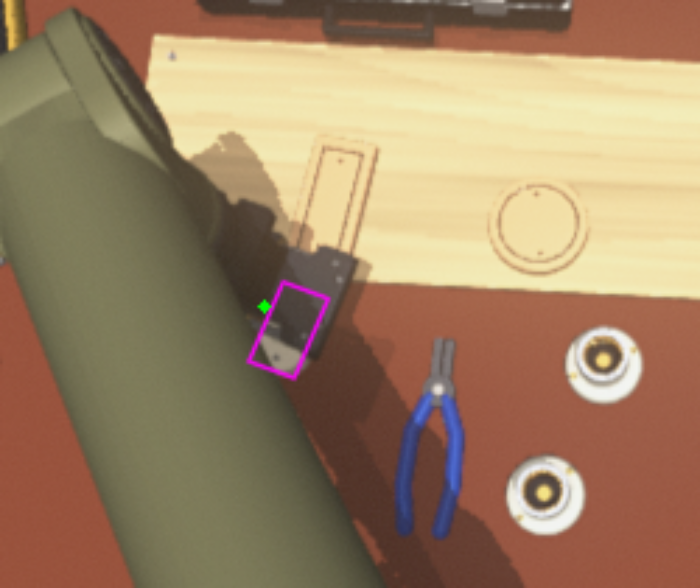

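View pics/s3o.png

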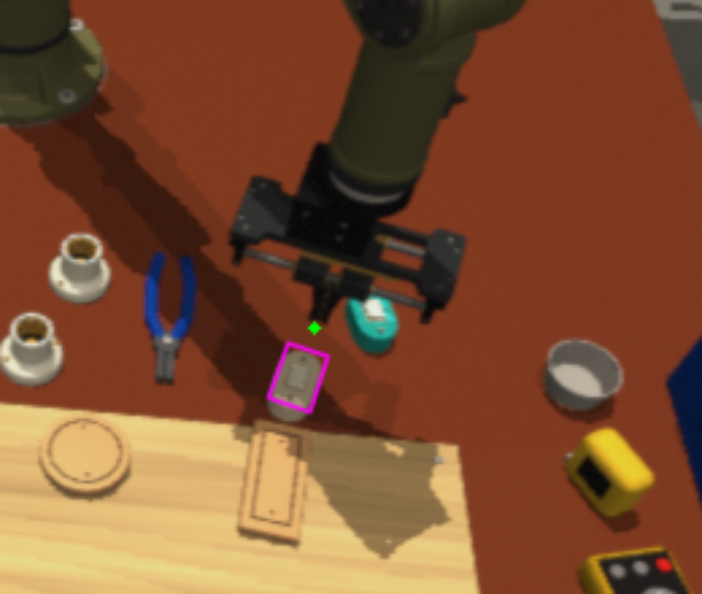

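Run:
```python
from h import *
o=status.get_obs();c=cam('wrist',o);print(o['tool_pos'],o['grip_width'])
p=to_plane(c,[(277.2,175.2),(276.9,229.0)],.026);print(p,p.mean(0),np.linalg.norm(p[0]-p[1]))
o2=dict(tool_pos=np.array([0.4803377,0.3353054,0.15241498]),tool_rot=[1.79960282e+02,-4.59011525e-02,1.63117745e+02])
im=cv2.imread('pics/w2.png');cv2.imwrite('pics/w2z.png',cv2.resize(im[140:250,200:360],None,fx=4.9,fy=4.9,interpolation=cv2.INTER_CUBIC))
im=cv2.imread('pics/s3.png');cv2.imwrite('pics/s3z.png',cv2.resize(im[140:250,330:490],None,fx=4.9,fy=4.9,interpolation=cv2.INTER_CUBIC))
```

```text
[0.48044995 0.33219818 0.11288701] 0.0004662556260196512
[[0.45188774 0.33955642 0.026     ]
 [0.50041278 0.32433301 0.026     ]] [0.47615026 0.33194472 0.026     ] 0.050856973520238935
```

View pics/w2z.png

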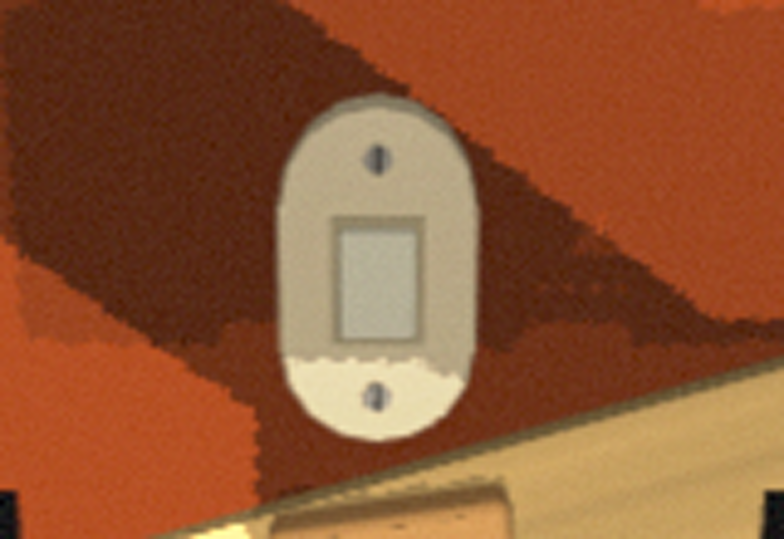

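View pics/s3z.png

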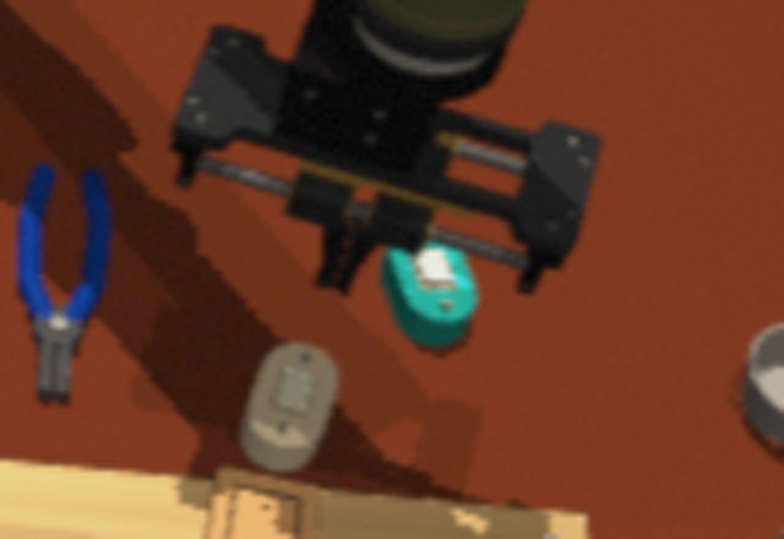

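step_arm(series=[{"ax": 0,"ay": 0,"az": 0,"x": 0,"y": 0,"z": 0,"claw": 100},{"ax": 0,"ay": 0,"az": 0,"x": 0,"y": 0,"z": 0,"claw": 100},{"ax": 0,"ay": 0,"az": 0,"x": 0,"y": 0,"z": 0,"claw": 100},{"ax": 0,"ay": 0,"az": 0,"x": 0,"y": 0,"z": 0,"claw": 100},{"ax": 0,"ay": 0,"az": 0,"x": 0,"y": 0,"z": 0,"claw": 100},{"ax": 0,"ay": 0,"az": 0,"x": 0,"y": 0,"z": 0,"claw": 100},{"ax": 0,"ay": 0,"az": 0,"x": 0,"y": 0,"z": 0,"claw": 100},{"ax": 0,"ay": 0,"az": 0,"x": 0,"y": 0,"z": 0,"claw": 100},{"ax": 0,"ay": 0,"az": 0,"x": 0,"y": 0,"z": 0,"claw": 100},{"ax": 0,"ay": 0,"az": 0,"x": 0,"y": 0,"z": 0,"claw": 100}], squeeze=15)

```text
time_s: 4.4
tool_pos: [0.4814, 0.3328, 0.1144]
tool_rot: [180.0, 0.0, 163.0]
force: [-0.2, -1.1, -1.2]
grip_width: 0.0727
```

Run:
```python
from h import *
o2=dict(tool_pos=np.array([0.4803377,0.3353054,0.15241498]),tool_rot=[1.79960282e+02,-4.59011525e-02,1.63117745e+02])
p=to_plane(cam('wrist',o2),[(276.9,172.4),(276.7,221.0)],.026);print(p,p.mean(0),np.linalg.norm(p[0]-p[1]))
im,c,o=shot('wrist','w4');print(o['time_s'],o['tool_pos'],o['tool_rot'],o['grip_width'],o['force'])
cv2.imwrite('pics/w4z.png',cv2.resize(im[140:250,200:360],None,fx=4.9,fy=4.9,interpolation=cv2.INTER_CUBIC))
```

```text
[[0.45513333 0.34126344 0.026     ]
 [0.50496733 0.3257976  0.026     ]] [0.48005033 0.33353052 0.026     ] 0.052178730980129026
4.4 [0.48137705 0.33283041 0.11441566] [1.79993467e+02 3.51517764e-03 1.63005613e+02] 0.07272519381727639 [-0.18890624 -1.12751045 -1.20600591]
```

View pics/w4z.png

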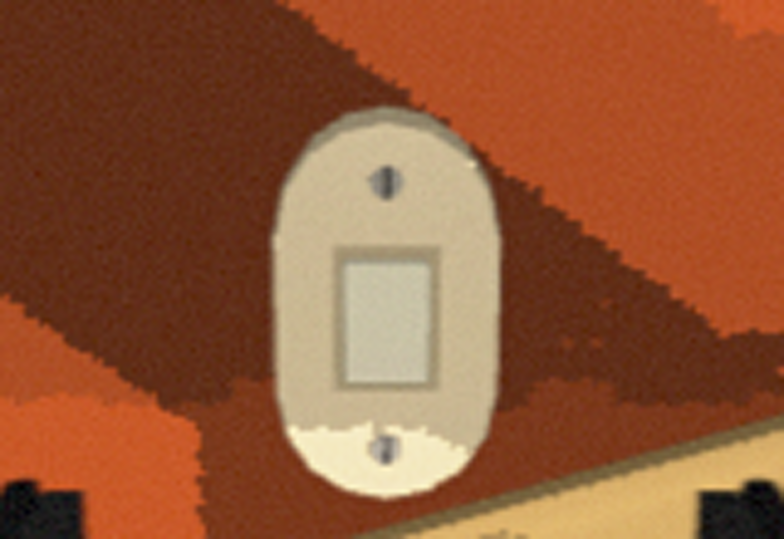

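The switch hasn't moved, at (0.480, 0.3335). I'll go down again and look before closing.

step_arm(series=[{"ax": 0,"ay": 0,"az": 0,"x": -0.001,"y": 0.001,"z": 0,"claw": 100},{"ax": 0,"ay": 0,"az": 0,"x": -0.001,"y": 0.001,"z": 0,"claw": 100},{"ax": 0,"ay": 0,"az": 0,"x": -0.001,"y": 0.001,"z": -0.04,"claw": 100},{"ax": 0,"ay": 0,"az": 0,"x": -0.001,"y": 0.001,"z": -0.08,"claw": 100},{"ax": 0,"ay": 0,"az": 0,"x": -0.001,"y": 0.001,"z": -0.1,"claw": 100},{"ax": 0,"ay": 0,"az": 0,"x": -0.001,"y": 0.001,"z": -0.1,"claw": 100},{"ax": 0,"ay": 0,"az": 0,"x": -0.001,"y": 0.001,"z": -0.1,"claw": 55},{"ax": 0,"ay": 0,"az": 0,"x": -0.001,"y": 0.001,"z": -0.1,"claw": 55},{"ax": 0,"ay": 0,"az": 0,"x": -0.001,"y": 0.001,"z": -0.1,"claw": 55},{"ax": 0,"ay": 0,"az": 0,"x": -0.001,"y": 0.001,"z": -0.1,"claw": 55},{"ax": 0,"ay": 0,"az": 0,"x": -0.001,"y": 0.001,"z": -0.1,"claw": 55},{"ax": 0,"ay": 0,"az": 0,"x": -0.001,"y": 0.001,"z": -0.1,"claw": 55}], squeeze=15)

```text
time_s: 5.65
tool_pos: [0.4805, 0.334, 0.0147]
tool_rot: [180.0, 0.0, 163.0]
force: [0.1, 0.2, -0.9]
grip_width: 0.0508
```

Run:
```python
from h import *
im,c,o=shot('wrist','w5');print(o['time_s'],o['tool_pos'],o['tool_rot'],o['grip_width'],o['force'])
s,c,_=shot('scene','s5')
cv2.imwrite('pics/s5z.png',cv2.resize(s[140:250,330:490],None,fx=4.9,fy=4.9,interpolation=cv2.INTER_CUBIC))
```

```text
5.65 [0.4804877  0.33396893 0.01474519] [1.79969818e+02 1.87979370e-02 1.63008788e+02] 0.05080677744585076 [ 0.13512689  0.20765742 -0.91972685]
```

View pics/w5.png

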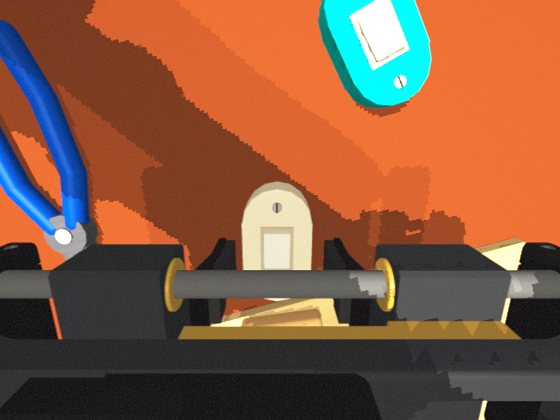

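View pics/s5z.png

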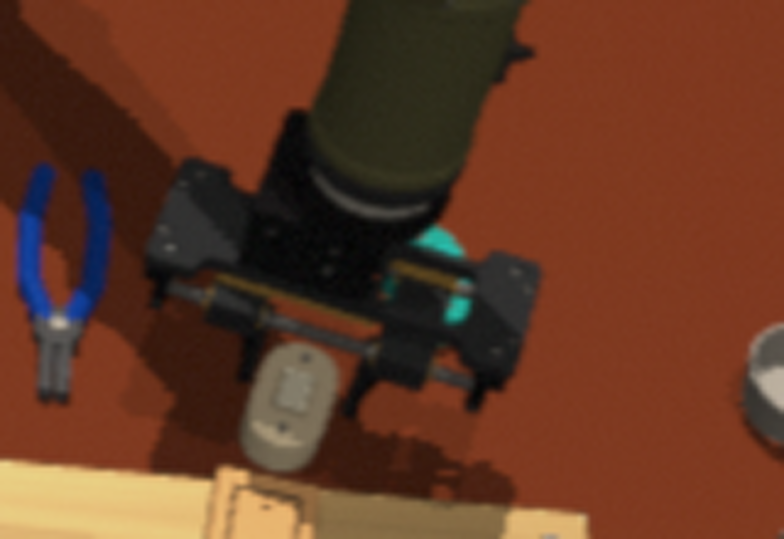

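The fingers straddle the switch in both views. I'll close from here with more time.

step_arm(series=[{"ax": 0,"ay": 0,"az": 0,"x": 0,"y": 0,"z": 0,"claw": 30},{"ax": 0,"ay": 0,"az": 0,"x": 0,"y": 0,"z": 0,"claw": 30},{"ax": 0,"ay": 0,"az": 0,"x": 0,"y": 0,"z": 0,"claw": 30},{"ax": 0,"ay": 0,"az": 0,"x": 0,"y": 0,"z": 0,"claw": 30}], squeeze=30)

```text
time_s: 6.15
tool_pos: [0.4803, 0.3338, 0.0143]
tool_rot: [-180.0, -0.0, 163.0]
force: [0.5, 0.7, -0.5]
grip_width: 0.0284
```

Run:
```python
from h import *
im,c,o=shot('wrist','w6');print(o['time_s'],o['tool_pos'],o['tool_rot'],o['grip_width'],o['force'],o['qpos'])
s,c,_=shot('scene','s6')
cv2.imwrite('pics/s6z.png',cv2.resize(s[140:250,330:490],None,fx=4.9,fy=4.9,interpolation=cv2.INTER_CUBIC))
```

```text
6.15 [0.48032747 0.33381169 0.01431976] [-1.79999355e+02 -7.24216357e-04  1.63006830e+02] 0.028418138518160583 [ 0.49997494  0.69112716 -0.48375492] [-42.09237212  19.79711452   5.51313935 104.29019539  -2.24916638
  56.01861278  37.36117962]
```

View pics/w6.png

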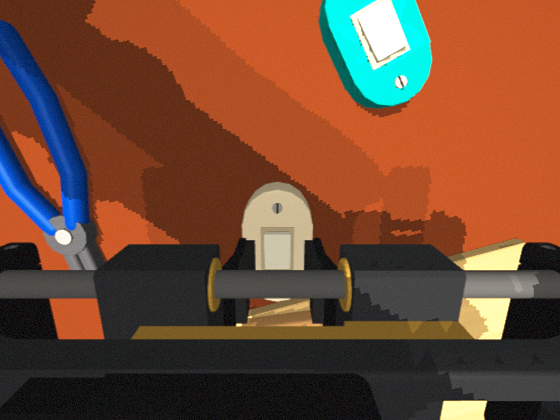

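View pics/s6z.png

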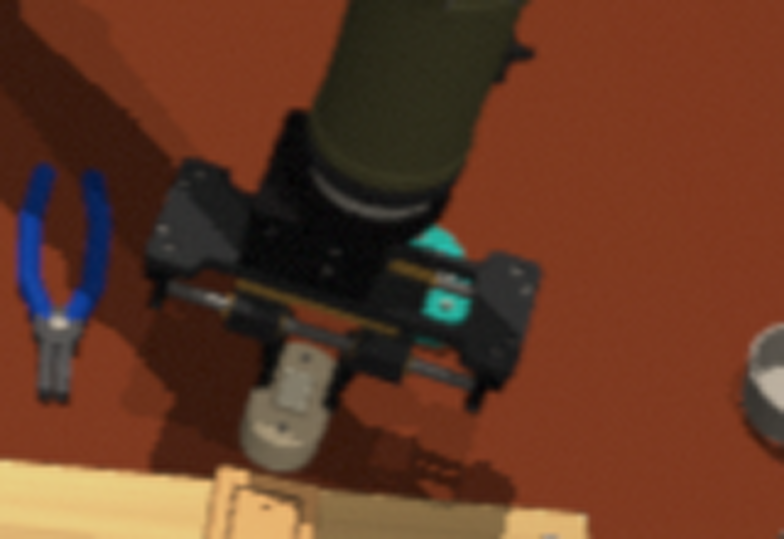

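Run:
```python
from h import *
o=status.get_obs();c=cam('wrist',o)
print(c[2])
for z in(.026,.0,.04): 
    p=to_plane(c,[(242.5,245),(313,245)],z);print(z,np.linalg.norm(p[0]-p[1]))
# pads in wrist view
R=Ro.from_euler('xyz',o['tool_rot'],degrees=True)
for w in (.0142,-.0142):
  for d in(.008,-.011): print('pad',w,d,proj(c,o['tool_pos']+R.apply([0.0095,w,d])),proj(c,o['tool_pos']+R.apply([0.0,w,d])))
im=cv2.imread('pics/w6.png');cv2.imwrite('pics/w6z.png',cv2.resize(im[170:340,170:390],None,fx=3.5,fy=3.5,interpolation=cv2.INTER_CUBIC))
s=cam('scene');sc=cv2.imread('pics/s6.png')
sc=cv2.resize(sc[170:240,360:430],None,fx=8,fy=8,interpolation=cv2.INTER_CUBIC)
for dz,col in((0,(0,255,0)),(.025,(255,255,0)),(.05,(255,0,255))):
  for w in(.0142,.021,-.0142,-.021):
    q=proj(s,o['tool_pos']+R.apply([0,w,.008])+[0,0,dz])[0]
    cv2.circle(sc,(int((q[0]-360)*8),int((q[1]-170)*8)),4,col,-1)
cv2.imwrite('pics/s6o.png',sc)
```

```text
[0.41028465 0.35595056 0.19634655]
0.026 0.042567301343333586
0.0 0.04906435019122719
0.04 0.03906889042523701
pad 0.0142 0.008 [[299.70728195 224.48652115]] [[299.45114564 237.96492802]]
pad 0.0142 -0.011 [[301.76777165 234.60241916]] [[301.4577068  249.27831132]]
pad -0.0142 0.008 [[256.70954108 224.49137404]] [[256.99467803 237.9697749 ]]
pad -0.0142 -0.011 [[254.44347949 234.60780644]] [[254.78826759 249.28368997]]
```

View pics/w6z.png

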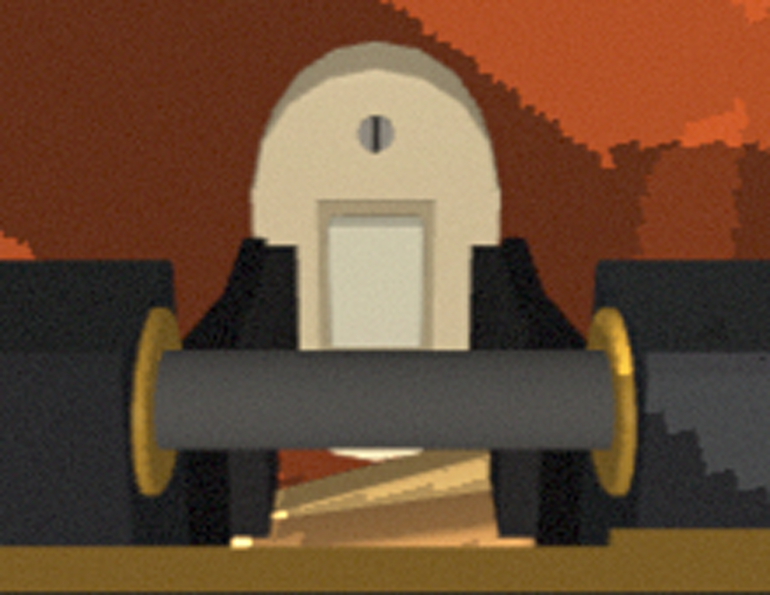

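View pics/s6o.png

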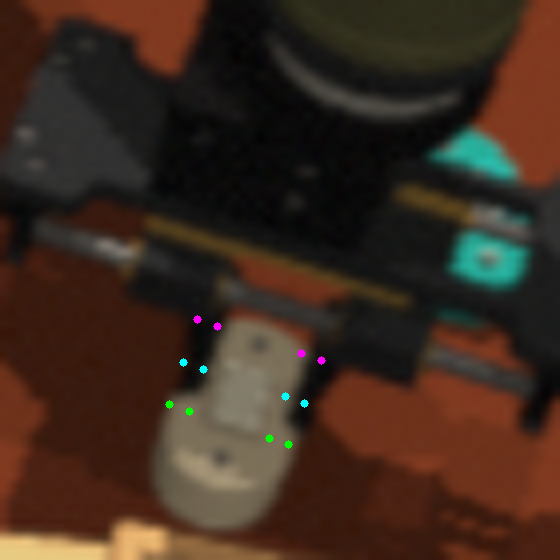

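The pads are over the switch top, not beside it. In the wrist view the pad gap measures 49 px against 43 expected, and the tip edge sits at row 240 against 224. Both put the fingertips about 19 mm behind the reported TCP instead of 8 mm ahead, a 27 mm discrepancy. I'll open and go down in small steps, watching the force.

step_arm(series=[{"ax": 0,"ay": 0,"az": 0,"x": 0,"y": 0,"z": 0.005,"claw": 90},{"ax": 0,"ay": 0,"az": 0,"x": 0,"y": 0,"z": 0.005,"claw": 90},{"ax": 0,"ay": 0,"az": 0,"x": 0,"y": 0,"z": 0.005,"claw": 90},{"ax": 0,"ay": 0,"az": 0,"x": 0,"y": 0,"z": 0.005,"claw": 90},{"ax": 0,"ay": 0,"az": 0,"x": 0,"y": 0,"z": 0.005,"claw": 90},{"ax": 0,"ay": 0,"az": 0,"x": 0,"y": 0,"z": 0.005,"claw": 90},{"ax": 0,"ay": 0,"az": 0,"x": 0,"y": 0,"z": -0.004,"claw": 90},{"ax": 0,"ay": 0,"az": 0,"x": 0,"y": 0,"z": -0.01,"claw": 90},{"ax": 0,"ay": 0,"az": 0,"x": 0,"y": 0,"z": -0.014,"claw": 90},{"ax": 0,"ay": 0,"az": 0,"x": 0,"y": 0,"z": -0.016,"claw": 90}], squeeze=15)

```text
time_s: 7.25
tool_pos: [0.4799, 0.3334, -0.0026]
tool_rot: [-179.9, -0.0, 163.0]
force: [-0.5, -0.2, 0.2]
grip_width: 0.0781
```

step_arm(series=[{"ax": 0,"ay": 0,"az": 0,"x": 0,"y": 0,"z": -0.003,"claw": 90},{"ax": 0,"ay": 0,"az": 0,"x": 0,"y": 0,"z": -0.006,"claw": 90},{"ax": 0,"ay": 0,"az": 0,"x": 0,"y": 0,"z": -0.007,"claw": 90}], squeeze=15)

```text
time_s: 7.55
tool_pos: [0.4802, 0.3337, -0.0089]
tool_rot: [-180.0, -0.0, 163.0]
force: [0.0, -0.0, -0.7]
grip_width: 0.0786
```

Run:
```python
from h import *
im,c,o=shot('wrist','w7');print(o['time_s'],o['tool_pos'],o['tool_rot'],o['grip_width'],o['force'])
s,c,_=shot('scene','s7')
cv2.imwrite('pics/s7z.png',cv2.resize(s[140:250,330:490],None,fx=4.9,fy=4.9,interpolation=cv2.INTER_CUBIC))
```

```text
7.55 [ 0.48023115  0.33370548 -0.00894868] [-1.79984126e+02 -9.38994168e-03  1.63005706e+02] 0.07859579186929883 [ 0.04160326 -0.02766154 -0.72420988]
```

View pics/s7z.png

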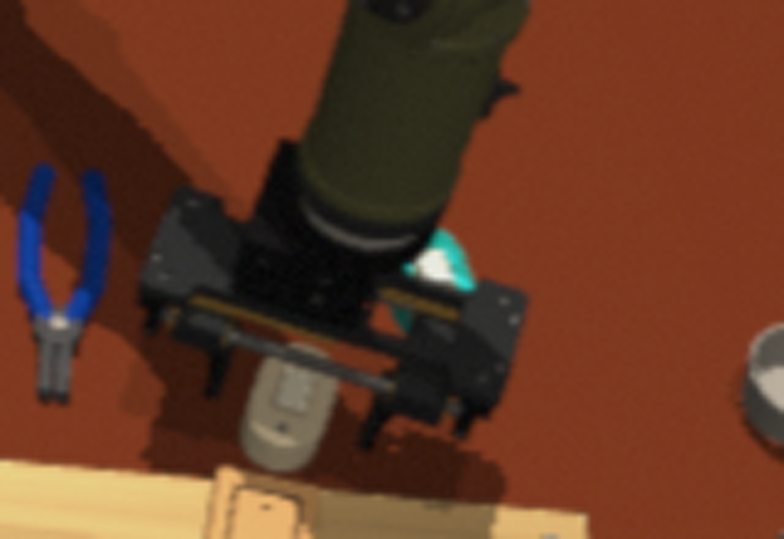

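View pics/w7.png

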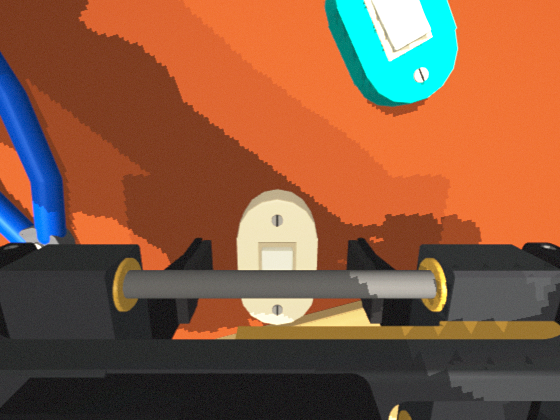

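step_arm(series=[{"ax": 0,"ay": 0,"az": 0,"x": 0,"y": 0,"z": -0.002,"claw": 90},{"ax": 0,"ay": 0,"az": 0,"x": 0,"y": 0,"z": -0.003,"claw": 90},{"ax": 0,"ay": 0,"az": 0,"x": 0,"y": 0,"z": -0.003,"claw": 20},{"ax": 0,"ay": 0,"az": 0,"x": 0,"y": 0,"z": -0.003,"claw": 20},{"ax": 0,"ay": 0,"az": 0,"x": 0,"y": 0,"z": -0.003,"claw": 20},{"ax": 0,"ay": 0,"az": 0,"x": 0,"y": 0,"z": -0.003,"claw": 20},{"ax": 0,"ay": 0,"az": 0,"x": 0,"y": 0,"z": -0.003,"claw": 20},{"ax": 0,"ay": 0,"az": 0,"x": 0,"y": 0,"z": -0.003,"claw": 20},{"ax": 0,"ay": 0,"az": 0,"x": 0,"y": 0,"z": -0.003,"claw": 20},{"ax": 0,"ay": 0,"az": 0,"x": 0,"y": 0,"z": -0.003,"claw": 20}], squeeze=15)

```text
time_s: 8.65
tool_pos: [0.4804, 0.3338, -0.0116]
tool_rot: [180.0, 0.0, 163.0]
force: [-0.3, -0.3, 1.0]
grip_width: 0.0421
```

Gripped at 42.1 mm, which is the switch's width. I'll lift and carry it to the oblong block.

step_arm(series=[{"ax": 0,"ay": 0,"az": 0,"x": 0,"y": 0,"z": 0.01,"claw": 20},{"ax": 0,"ay": 0,"az": 0,"x": 0,"y": 0,"z": 0.035,"claw": 20},{"ax": 0,"ay": 0,"az": 0,"x": 0,"y": 0,"z": 0.07,"claw": 20},{"ax": 0,"ay": 0,"az": 0,"x": 0.003,"y": -0.01,"z": 0.1,"claw": 20},{"ax": 0,"ay": 0,"az": 4,"x": 0.011,"y": -0.04,"z": 0.11,"claw": 20},{"ax": 0,"ay": 0,"az": 8,"x": 0.022,"y": -0.08,"z": 0.11,"claw": 20},{"ax": 0,"ay": 0,"az": 12,"x": 0.033,"y": -0.12,"z": 0.11,"claw": 20},{"ax": 0,"ay": 0,"az": 16,"x": 0.045,"y": -0.16,"z": 0.11,"claw": 20},{"ax": 0,"ay": 0,"az": 20,"x": 0.056,"y": -0.2,"z": 0.11,"claw": 20},{"ax": 0,"ay": 0,"az": 24,"x": 0.067,"y": -0.24,"z": 0.11,"claw": 20},{"ax": 0,"ay": 0,"az": 28,"x": 0.078,"y": -0.28,"z": 0.11,"claw": 20},{"ax": 0,"ay": 0,"az": 28.5,"x": 0.087,"y": -0.31,"z": 0.11,"claw": 20}], squeeze=15)

```text
time_s: 9.85
tool_pos: [0.5679, 0.0205, 0.0993]
tool_rot: [-180.0, 0.1, -168.5]
force: [1.1, 0.4, -0.4]
grip_width: 0.0417
```

step_arm(series=[{"ax": 0,"ay": 0,"az": 0,"x": 0.011,"y": -0.04,"z": 0,"claw": 20},{"ax": 0,"ay": 0,"az": 0,"x": 0.022,"y": -0.08,"z": 0,"claw": 20},{"ax": 0,"ay": 0,"az": 0,"x": 0.032,"y": -0.115,"z": 0,"claw": 20},{"ax": 0,"ay": 0,"az": 0,"x": 0.037,"y": -0.132,"z": -0.01,"claw": 20},{"ax": 0,"ay": 0,"az": 0,"x": 0.037,"y": -0.136,"z": -0.02,"claw": 20},{"ax": 0,"ay": 0,"az": 0,"x": 0.037,"y": -0.136,"z": -0.03,"claw": 20},{"ax": 0,"ay": 0,"az": 0,"x": 0.037,"y": -0.136,"z": -0.03,"claw": 20}], squeeze=15)

```text
time_s: 10.55
tool_pos: [0.6027, -0.1096, 0.0663]
tool_rot: [179.9, -0.2, -168.4]
force: [-0.8, 0.4, -0.7]
grip_width: 0.0419
```

Run:
```python
from h import *
im,c,o=shot('wrist','w8');print(o['time_s'],o['tool_pos'],o['tool_rot'],o['grip_width'],o['force'])
outl(c,im,(.6043,-.1124),11.5,.1,.066,.024); outl(c,im,(.6043,-.1124),11.5,.077,.045,.024,(0,255,0))
zb=o['tool_pos'][2]+.0116
outl(c,im,o['tool_pos'][:2],o['tool_rot'][2],.074,.042,zb+.026,(255,255,0))
cv2.imwrite('pics/w8o.png',im)
```

```text
10.55 [ 0.60271527 -0.10963438  0.06633925] [ 179.85058368   -0.19480393 -168.37114466] 0.041938681284682415 [-0.76477676  0.3536559  -0.71928414]
```

View pics/w8o.png

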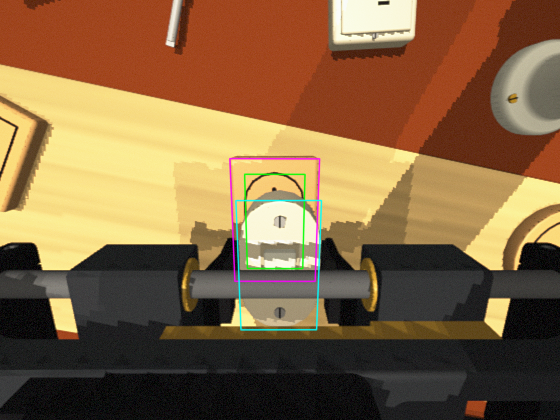

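Run:
```python
from h import *
o=dict(tool_pos=np.array([ 0.60271527,-0.10963438,0.06633925]),tool_rot=[ 179.85058368,-0.19480393,-168.37114466])
c=cam('wrist',o)
im=cv2.imread('pics/w8.png')
cv2.imwrite('pics/w8z.png',cv2.resize(im[150:340,200:360],None,fx=3.1,fy=3.1,interpolation=cv2.INTER_CUBIC))
for z in (.1,.104,.108):
  p=to_plane(c,[(280,222),(280,313)],z);print(z,p.mean(0)-o['tool_pos'],np.linalg.norm(p[0]-p[1]))
oo=status.get_obs();print(oo['tool_pos'],oo['tool_rot'])
```

```text
0.1 [0.00220482 0.00139752 0.03366075] 0.053680189289891815
0.104 [0.00023256 0.00097039 0.03766075] 0.05223496075496497
0.108 [-0.0017397   0.00054326  0.04166075] 0.05078973222003803
[ 0.60341351 -0.10962245  0.06727287] [ 1.79885642e+02 -1.17475287e-01 -1.68343267e+02]
```

View pics/w8z.png

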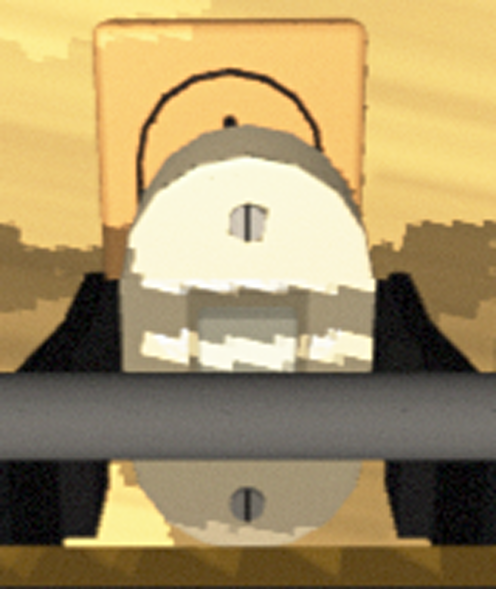

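step_arm(series=[{"ax": 0,"ay": 0,"az": 0,"x": 0,"y": -0.001,"z": -0.02,"claw": 20},{"ax": 0,"ay": 0,"az": 0,"x": 0,"y": -0.001,"z": -0.035,"claw": 20},{"ax": 0,"ay": 0,"az": 0,"x": 0,"y": -0.001,"z": -0.045,"claw": 20},{"ax": 0,"ay": 0,"az": 0,"x": 0,"y": -0.001,"z": -0.048,"claw": 20},{"ax": 0,"ay": 0,"az": 0,"x": 0,"y": -0.001,"z": -0.048,"claw": 20},{"ax": 0,"ay": 0,"az": 0,"x": 0,"y": -0.001,"z": -0.048,"claw": 20}], squeeze=15)

```text
time_s: 11.2
tool_pos: [0.6049, -0.1132, 0.021]
tool_rot: [-180.0, 0.1, -168.5]
force: [0.2, -0.8, -0.8]
grip_width: 0.0417
```

step_arm(series=[{"ax": 0,"ay": 0,"az": 0,"x": 0,"y": 0,"z": -0.003,"claw": 20},{"ax": 0,"ay": 0,"az": 0,"x": 0,"y": 0,"z": -0.005,"claw": 20},{"ax": 0,"ay": 0,"az": 0,"x": 0,"y": 0,"z": -0.007,"claw": 20},{"ax": 0,"ay": 0,"az": 0,"x": 0,"y": 0,"z": -0.008,"claw": 20},{"ax": 0,"ay": 0,"az": 0,"x": 0,"y": 0,"z": -0.008,"claw": 20}], squeeze=15)

```text
time_s: 11.7
tool_pos: [0.6044, -0.1132, 0.0125]
tool_rot: [180.0, 0.0, -168.5]
force: [0.6, -1.4, 0.4]
grip_width: 0.0419
```

step_arm(series=[{"ax": 0,"ay": 0,"az": 0,"x": 0,"y": 0,"z": -0.001,"claw": 20},{"ax": 0,"ay": 0,"az": 0,"x": 0,"y": 0,"z": -0.001,"claw": 90},{"ax": 0,"ay": 0,"az": 0,"x": 0,"y": 0,"z": -0.001,"claw": 90},{"ax": 0,"ay": 0,"az": 0,"x": 0,"y": 0,"z": -0.001,"claw": 90},{"ax": 0,"ay": 0,"az": 0,"x": 0,"y": 0,"z": 0.01,"claw": 90},{"ax": 0,"ay": 0,"az": 0,"x": 0,"y": 0,"z": 0.04,"claw": 90},{"ax": 0,"ay": 0,"az": 0,"x": 0,"y": 0,"z": 0.08,"claw": 90},{"ax": 0,"ay": 0,"az": 0,"x": 0,"y": 0,"z": 0.1,"claw": 90},{"ax": 0,"ay": 0,"az": 0,"x": 0,"y": 0,"z": 0.1,"claw": 90}], squeeze=15)

```text
time_s: 12.6
tool_pos: [0.6073, -0.1138, 0.1173]
tool_rot: [-179.9, 0.4, -168.5]
force: [-0.6, 0.3, 0.2]
grip_width: 0.0783
```

Run:
```python
from h import *
im,c,o=shot('wrist','w9');print(o['time_s'],o['tool_pos'],o['tool_rot'],o['grip_width'],o['force'],o['qpos'])
outl(c,im,(.6043,-.1124),11.5,.1,.066,.024); outl(c,im,(.6043,-.1124),11.5,.074,.042,.05,(0,255,0))
outl(c,im,(.4395,-.0784),14,.056,.056,.022);circ(c,im,(.467,.0635),.066,.014);circ(c,im,(.467,.0635),.042,.052)
cv2.imwrite('pics/w9o.png',im)
```

```text
12.6 [ 0.60730796 -0.11383623  0.11733326] [-179.87486409    0.44954897 -168.50520104] 0.07829815873373147 [-0.61107847  0.29138159  0.16764442] [ -8.0017841   17.55677048  19.51693856  95.29048595  -6.30842131
  67.76064417 114.51342855]
```

View pics/w9o.png

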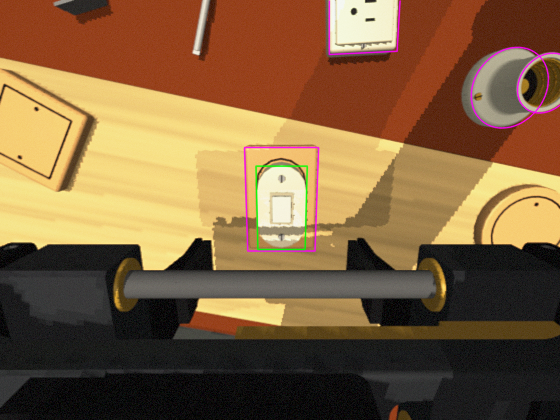

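The switch sits squarely on its block. Next is the socket: yaw -87.5° to 104°, then hover.

step_arm(series=[{"ax": 0,"ay": 0,"az": -8,"x": -0.04,"y": 0.01,"z": 0.02,"claw": 100},{"ax": 0,"ay": 0,"az": -16,"x": -0.08,"y": 0.02,"z": 0.02,"claw": 100},{"ax": 0,"ay": 0,"az": -24,"x": -0.12,"y": 0.03,"z": 0.02,"claw": 100},{"ax": 0,"ay": 0,"az": -32,"x": -0.165,"y": 0.035,"z": 0.02,"claw": 100},{"ax": 0,"ay": 0,"az": -40,"x": -0.165,"y": 0.035,"z": 0.02,"claw": 100},{"ax": 0,"ay": 0,"az": -48,"x": -0.165,"y": 0.035,"z": 0.02,"claw": 100},{"ax": 0,"ay": 0,"az": -56,"x": -0.165,"y": 0.035,"z": 0.02,"claw": 100},{"ax": 0,"ay": 0,"az": -64,"x": -0.165,"y": 0.035,"z": 0.02,"claw": 100},{"ax": 0,"ay": 0,"az": -72,"x": -0.165,"y": 0.035,"z": 0.02,"claw": 100},{"ax": 0,"ay": 0,"az": -80,"x": -0.165,"y": 0.035,"z": 0.02,"claw": 100},{"ax": 0,"ay": 0,"az": -87.5,"x": -0.165,"y": 0.035,"z": 0.02,"claw": 100},{"ax": 0,"ay": 0,"az": -87.5,"x": -0.165,"y": 0.035,"z": 0.02,"claw": 100}], squeeze=15)

```text
time_s: 13.85
tool_pos: [0.4384, -0.0781, 0.1313]
tool_rot: [-179.9, -0.0, 104.0]
force: [-1.2, 0.4, 0.1]
grip_width: 0.0871
```

Run:
```python
from h import *
im,c,o=shot('wrist','w10');print(o['time_s'],o['tool_pos'],o['tool_rot'],o['grip_width'],o['force'],o['qpos'])
outl(c,im,(.4395,-.0784),14,.056,.056,.022)
cv2.imwrite('pics/w10o.png',im)
```

```text
13.85 [ 0.43844488 -0.07805699  0.13134521] [-1.79885629e+02 -2.53975554e-02  1.03990862e+02] 0.08714365756806633 [-1.21312892  0.44476819  0.06580417] [-12.30549371  -4.43327382  18.27441616 116.60329066   1.51713191
  67.73048396  19.33086629]
```

View pics/w10o.png

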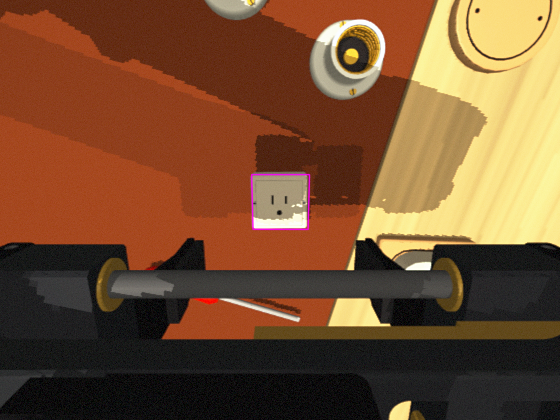

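step_arm(series=[{"ax": 0,"ay": 0,"az": 0,"x": 0.001,"y": 0,"z": -0.045,"claw": 100},{"ax": 0,"ay": 0,"az": 0,"x": 0.001,"y": 0,"z": -0.085,"claw": 100},{"ax": 0,"ay": 0,"az": 0,"x": 0.001,"y": 0,"z": -0.115,"claw": 100},{"ax": 0,"ay": 0,"az": 0,"x": 0.001,"y": 0,"z": -0.133,"claw": 100},{"ax": 0,"ay": 0,"az": 0,"x": 0.001,"y": 0,"z": -0.142,"claw": 100},{"ax": 0,"ay": 0,"az": 0,"x": 0.001,"y": 0,"z": -0.142,"claw": 30},{"ax": 0,"ay": 0,"az": 0,"x": 0.001,"y": 0,"z": -0.142,"claw": 30},{"ax": 0,"ay": 0,"az": 0,"x": 0.001,"y": 0,"z": -0.142,"claw": 30},{"ax": 0,"ay": 0,"az": 0,"x": 0.001,"y": 0,"z": -0.142,"claw": 30},{"ax": 0,"ay": 0,"az": 0,"x": 0.001,"y": 0,"z": -0.142,"claw": 30},{"ax": 0,"ay": 0,"az": 0,"x": 0.001,"y": 0,"z": -0.142,"claw": 30},{"ax": 0,"ay": 0,"az": 0,"x": 0.001,"y": 0,"z": -0.142,"claw": 30}], squeeze=15)

```text
time_s: 15.1
tool_pos: [0.4407, -0.0782, -0.0089]
tool_rot: [180.0, 0.0, 104.0]
force: [-1.7, 0.1, 6.3]
grip_width: 0.0557
```

step_arm(series=[{"ax": 0,"ay": 0,"az": 0,"x": 0,"y": 0,"z": 0.01,"claw": 30},{"ax": 0,"ay": 0,"az": 0,"x": 0,"y": 0,"z": 0.035,"claw": 30},{"ax": 0,"ay": 0,"az": 0,"x": 0.005,"y": -0.01,"z": 0.07,"claw": 30},{"ax": 0,"ay": 0,"az": -5,"x": 0.02,"y": -0.035,"z": 0.095,"claw": 30},{"ax": 0,"ay": 0,"az": -10,"x": 0.04,"y": -0.07,"z": 0.1,"claw": 30},{"ax": 0,"ay": 0,"az": -15,"x": 0.06,"y": -0.106,"z": 0.1,"claw": 30},{"ax": 0,"ay": 0,"az": -20,"x": 0.08,"y": -0.142,"z": 0.1,"claw": 30},{"ax": 0,"ay": 0,"az": -25,"x": 0.1,"y": -0.178,"z": 0.1,"claw": 30},{"ax": 0,"ay": 0,"az": -30,"x": 0.12,"y": -0.214,"z": 0.1,"claw": 30},{"ax": 0,"ay": 0,"az": -32.5,"x": 0.138,"y": -0.246,"z": 0.1,"claw": 30},{"ax": 0,"ay": 0,"az": -32.5,"x": 0.15,"y": -0.267,"z": 0.09,"claw": 30},{"ax": 0,"ay": 0,"az": -32.5,"x": 0.15,"y": -0.267,"z": 0.08,"claw": 30}], squeeze=15)

```text
time_s: 16.3
tool_pos: [0.5906, -0.3494, 0.0703]
tool_rot: [179.9, 0.2, 71.3]
force: [0.1, -0.3, -1.0]
grip_width: 0.0559
```

step_arm(series=[{"ax": 0,"ay": 0,"az": 0,"x": 0,"y": 0,"z": -0.01,"claw": 30},{"ax": 0,"ay": 0,"az": 0,"x": 0,"y": 0,"z": -0.015,"claw": 30},{"ax": 0,"ay": 0,"az": 0,"x": 0,"y": 0,"z": -0.015,"claw": 30}], squeeze=15)

```text
time_s: 16.6
tool_pos: [0.5898, -0.3431, 0.0543]
tool_rot: [-179.9, -0.1, 71.6]
force: [-0.6, 0.1, -0.7]
grip_width: 0.0558
```

Run:
```python
from h import *
im,c,o=shot('wrist','w11');print(o['time_s'],o['tool_pos'],o['tool_rot'],o['grip_width'],o['force'])
outl(c,im,(.5907,-.345),-18.5,.08,.08,.024); outl(c,im,(.5907,-.345),-18.5,.059,.059,.024,(0,255,0))
zb=o['tool_pos'][2]+.009
outl(c,im,o['tool_pos'][:2],o['tool_rot'][2],.056,.056,zb+.022,(255,255,0))
cv2.imwrite('pics/w11o.png',cv2.resize(im[120:345,160:400],None,fx=2.6,fy=2.6))
```

```text
16.6 [ 0.58976181 -0.34311426  0.05431354] [-1.79876789e+02 -7.41924907e-02  7.15894693e+01] 0.05579888650614798 [-0.61730925  0.07209099 -0.67495738]
```

View pics/w11o.png

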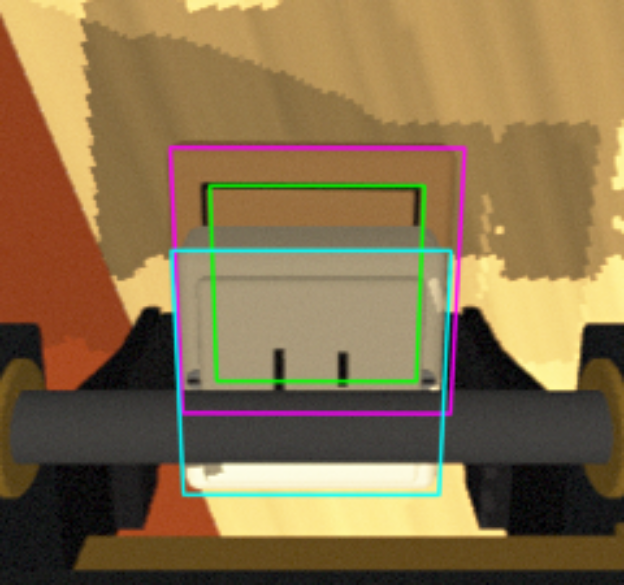

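step_arm(series=[{"ax": 0,"ay": 0,"az": 0,"x": -0.001,"y": 0,"z": -0.015,"claw": 30},{"ax": 0,"ay": 0,"az": 0,"x": -0.001,"y": 0,"z": -0.027,"claw": 30},{"ax": 0,"ay": 0,"az": 0,"x": -0.001,"y": 0,"z": -0.033,"claw": 30},{"ax": 0,"ay": 0,"az": 0,"x": -0.001,"y": 0,"z": -0.036,"claw": 30},{"ax": 0,"ay": 0,"az": 0,"x": -0.001,"y": 0,"z": -0.037,"claw": 30},{"ax": 0,"ay": 0,"az": 0,"x": -0.001,"y": 0,"z": -0.037,"claw": 30}], squeeze=15)

```text
time_s: 17.25
tool_pos: [0.5895, -0.3453, 0.0185]
tool_rot: [180.0, 0.0, 71.5]
force: [0.1, -0.7, -1.4]
grip_width: 0.0557
```

step_arm(series=[{"ax": 0,"ay": 0,"az": 0,"x": 0,"y": 0.001,"z": -0.001,"claw": 30},{"ax": 0,"ay": 0,"az": 0,"x": 0,"y": 0.001,"z": -0.002,"claw": 30},{"ax": 0,"ay": 0,"az": 0,"x": 0,"y": 0.001,"z": -0.003,"claw": 30},{"ax": 0,"ay": 0,"az": 0,"x": 0,"y": 0.001,"z": -0.004,"claw": 30},{"ax": 0,"ay": 0,"az": 0,"x": 0,"y": 0.001,"z": -0.004,"claw": 30}], squeeze=15)

```text
time_s: 17.75
tool_pos: [0.5895, -0.3442, 0.0152]
tool_rot: [180.0, -0.0, 71.5]
force: [-1.3, 2.0, 4.3]
grip_width: 0.0555
```

Contact at 4.3 N upward, at the expected height. Releasing.

step_arm(series=[{"ax": 0,"ay": 0,"az": 0,"x": 0,"y": 0,"z": 0,"claw": 100},{"ax": 0,"ay": 0,"az": 0,"x": 0,"y": 0,"z": 0,"claw": 100},{"ax": 0,"ay": 0,"az": 0,"x": 0,"y": 0,"z": 0,"claw": 100},{"ax": 0,"ay": 0,"az": 0,"x": 0,"y": 0,"z": 0.01,"claw": 100},{"ax": 0,"ay": 0,"az": 0,"x": 0,"y": 0,"z": 0.04,"claw": 100},{"ax": 0,"ay": 0,"az": 0,"x": 0,"y": 0,"z": 0.08,"claw": 100},{"ax": 0,"ay": 0,"az": 0,"x": 0,"y": 0,"z": 0.1,"claw": 100},{"ax": 0,"ay": 0,"az": 0,"x": 0,"y": 0,"z": 0.1,"claw": 100}], squeeze=15)

```text
time_s: 18.55
tool_pos: [0.5917, -0.346, 0.1195]
tool_rot: [179.5, 0.1, 71.5]
force: [0.7, -0.8, 0.1]
grip_width: 0.0864
```

Run:
```python
from h import *
im,c,o=shot('wrist','w12');print(o['time_s'],o['tool_pos'],o['tool_rot'],o['grip_width'],o['force'],o['qpos'])
outl(c,im,(.5895,-.3446),-18.5,.08,.08,.024); outl(c,im,(.5895,-.3446),-18.5,.056,.056,.046,(0,255,0))
cv2.imwrite('pics/w12o.png',im)
```

```text
18.55 [ 0.59168431 -0.34598484  0.11947092] [1.79538748e+02 6.68937272e-02 7.14970812e+01] 0.0864247583917765 [ 0.66913454 -0.79655126  0.12637825] [  5.66210504  27.02546728  30.54230703  85.01514356 -14.16309339
  71.33526558  19.39345574]
```

View pics/w12o.png

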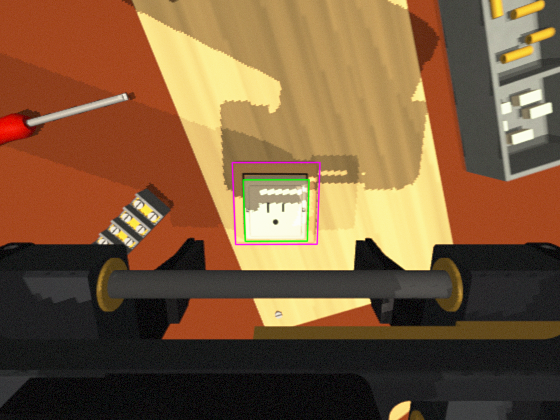

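Socket is placed. Next, the terminal strip.

step_arm(series=[{"ax": 0,"ay": 0,"az": -8,"x": -0.04,"y": 0.005,"z": 0.02,"claw": 100},{"ax": 0,"ay": 0,"az": -16,"x": -0.08,"y": 0.01,"z": 0.02,"claw": 100},{"ax": 0,"ay": 0,"az": -24,"x": -0.12,"y": 0.015,"z": 0.02,"claw": 100},{"ax": 0,"ay": 0,"az": -32,"x": -0.155,"y": 0.018,"z": 0.02,"claw": 100},{"ax": 0,"ay": 0,"az": -40,"x": -0.155,"y": 0.018,"z": 0.02,"claw": 100},{"ax": 0,"ay": 0,"az": -46.5,"x": -0.155,"y": 0.018,"z": 0.02,"claw": 100},{"ax": 0,"ay": 0,"az": -46.5,"x": -0.155,"y": 0.018,"z": 0.02,"claw": 100},{"ax": 0,"ay": 0,"az": -46.5,"x": -0.155,"y": 0.018,"z": 0.02,"claw": 100}], squeeze=15)

```text
time_s: 19.4
tool_pos: [0.434, -0.3257, 0.1336]
tool_rot: [-179.9, 0.1, 25.2]
force: [0.3, 1.1, -0.3]
grip_width: 0.0873
```

Run:
```python
from h import *
im,c,o=shot('wrist','w13');print(o['time_s'],o['tool_pos'],o['tool_rot'],o['grip_width'],o['force'],o['qpos'])
outl(c,im,(.4348,-.3259),25,.096,.032,.024)
cv2.imwrite('pics/w13o.png',im)
cv2.imwrite('pics/w13z.png',cv2.resize(im[120:260,190:370],None,fx=4,fy=4))
```

```text
19.4 [ 0.43400427 -0.32569224  0.13357962] [-1.79943999e+02  6.46935204e-02  2.51839097e+01] 0.08725973011110813 [ 0.34930247  1.07042525 -0.29125065] [ -2.91437727   9.17377513  40.73959714 104.87671155  -6.39324098
  68.34987689 -24.97977351]
```

View pics/w13z.png

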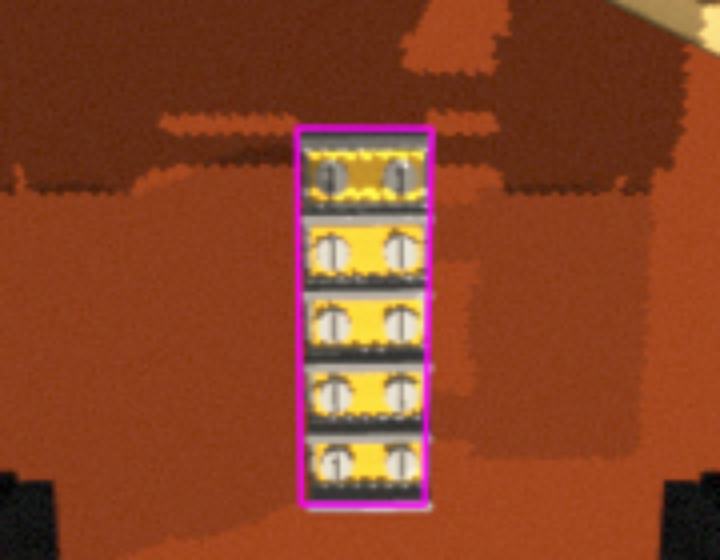

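step_arm(series=[{"ax": 0,"ay": 0,"az": 0,"x": 0,"y": 0,"z": -0.045,"claw": 70},{"ax": 0,"ay": 0,"az": 0,"x": 0,"y": 0,"z": -0.085,"claw": 70},{"ax": 0,"ay": 0,"az": 0,"x": 0,"y": 0,"z": -0.115,"claw": 70},{"ax": 0,"ay": 0,"az": 0,"x": 0,"y": 0,"z": -0.133,"claw": 70},{"ax": 0,"ay": 0,"az": 0,"x": 0,"y": 0,"z": -0.143,"claw": 70},{"ax": 0,"ay": 0,"az": 0,"x": 0,"y": 0,"z": -0.143,"claw": 10},{"ax": 0,"ay": 0,"az": 0,"x": 0,"y": 0,"z": -0.143,"claw": 10},{"ax": 0,"ay": 0,"az": 0,"x": 0,"y": 0,"z": -0.143,"claw": 10},{"ax": 0,"ay": 0,"az": 0,"x": 0,"y": 0,"z": -0.143,"claw": 10},{"ax": 0,"ay": 0,"az": 0,"x": 0,"y": 0,"z": -0.143,"claw": 10},{"ax": 0,"ay": 0,"az": 0,"x": 0,"y": 0,"z": -0.143,"claw": 10},{"ax": 0,"ay": 0,"az": 0,"x": 0,"y": 0,"z": -0.143,"claw": 10}], squeeze=15)

```text
time_s: 20.65
tool_pos: [0.4351, -0.3265, -0.0077]
tool_rot: [179.9, -0.1, 25.0]
force: [-1.2, 0.6, 6.6]
grip_width: 0.0317
```

step_arm(series=[{"ax": 0,"ay": 0,"az": 0,"x": 0,"y": 0,"z": 0.01,"claw": 10},{"ax": 0,"ay": 0,"az": 0,"x": 0,"y": 0,"z": 0.035,"claw": 10},{"ax": 0,"ay": 0,"az": 0,"x": 0,"y": 0,"z": 0.07,"claw": 10},{"ax": 0,"ay": 0,"az": 6,"x": 0.01,"y": 0.01,"z": 0.11,"claw": 10},{"ax": 0,"ay": 0,"az": 13,"x": 0.02,"y": 0.03,"z": 0.13,"claw": 10},{"ax": 0,"ay": 0,"az": 20,"x": 0.03,"y": 0.06,"z": 0.14,"claw": 10},{"ax": 0,"ay": 0,"az": 27,"x": 0.04,"y": 0.09,"z": 0.14,"claw": 10},{"ax": 0,"ay": 0,"az": 34,"x": 0.05,"y": 0.125,"z": 0.14,"claw": 10},{"ax": 0,"ay": 0,"az": 41,"x": 0.06,"y": 0.16,"z": 0.14,"claw": 10},{"ax": 0,"ay": 0,"az": 48,"x": 0.07,"y": 0.195,"z": 0.14,"claw": 10},{"ax": 0,"ay": 0,"az": 55,"x": 0.08,"y": 0.23,"z": 0.14,"claw": 10},{"ax": 0,"ay": 0,"az": 62,"x": 0.09,"y": 0.265,"z": 0.14,"claw": 10}], squeeze=15)

```text
time_s: 21.85
tool_pos: [0.5242, -0.0598, 0.1317]
tool_rot: [180.0, 0.0, 87.3]
force: [0.5, -0.2, -1.3]
grip_width: 0.0318
```

Run:
```python
from h import *
o=status.get_obs();print(o['tool_pos'],o['tool_rot'],o['qpos'].round(1),o['joint_velocities'].round(1))
```

```text
[ 0.52421513 -0.05984816  0.13170043] [1.79996296e+02 5.27695425e-03 8.72779008e+01] [-18.5   6.2  23.7 106.6  -2.7  67.7   3.3] [-18.4   6.1 -20.4  -7.1  -0.5   0.4  30.8]
```

step_arm(series=[{"ax": 0,"ay": 0,"az": 7,"x": 0.006,"y": 0.03,"z": 0,"claw": 10},{"ax": 0,"ay": 0,"az": 14,"x": 0.012,"y": 0.062,"z": 0,"claw": 10},{"ax": 0,"ay": 0,"az": 21,"x": 0.018,"y": 0.095,"z": 0,"claw": 10},{"ax": 0,"ay": 0,"az": 28,"x": 0.024,"y": 0.128,"z": 0,"claw": 10},{"ax": 0,"ay": 0,"az": 35,"x": 0.03,"y": 0.16,"z": 0,"claw": 10},{"ax": 0,"ay": 0,"az": 42,"x": 0.036,"y": 0.193,"z": 0,"claw": 10},{"ax": 0,"ay": 0,"az": 49,"x": 0.042,"y": 0.226,"z": 0,"claw": 10},{"ax": 0,"ay": 0,"az": 56,"x": 0.048,"y": 0.258,"z": 0,"claw": 10},{"ax": 0,"ay": 0,"az": 63,"x": 0.054,"y": 0.29,"z": 0,"claw": 10},{"ax": 0,"ay": 0,"az": 70,"x": 0.06,"y": 0.322,"z": -0.01,"claw": 10},{"ax": 0,"ay": 0,"az": 77,"x": 0.066,"y": 0.35,"z": -0.025,"claw": 10},{"ax": 0,"ay": 0,"az": 82,"x": 0.07,"y": 0.372,"z": -0.04,"claw": 10}], squeeze=15)

```text
time_s: 23.05
tool_pos: [0.5942, 0.3129, 0.0911]
tool_rot: [180.0, 0.0, 169.3]
force: [-0.4, 1.1, -0.7]
grip_width: 0.0315
```

step_arm(series=[{"ax": 0,"ay": 0,"az": 3,"x": 0,"y": 0,"z": -0.015,"claw": 10},{"ax": 0,"ay": 0,"az": 3,"x": 0,"y": 0,"z": -0.03,"claw": 10},{"ax": 0,"ay": 0,"az": 3,"x": 0,"y": 0,"z": -0.03,"claw": 10},{"ax": 0,"ay": 0,"az": 3,"x": 0,"y": 0,"z": -0.03,"claw": 10}], squeeze=15)

```text
time_s: 23.45
tool_pos: [0.5945, 0.3096, 0.0614]
tool_rot: [-179.9, -0.0, 171.9]
force: [-0.4, -0.5, -0.8]
grip_width: 0.0317
```

Run:
```python
from h import *
im,c,o=shot('wrist','w14');print(o['time_s'],o['tool_pos'],o['tool_rot'],o['grip_width'],o['force'],o['qpos'].round(1))
outl(c,im,(.5954,.3106),-8,.124,.056,.024); outl(c,im,(.5954,.3106),-8,.099,.035,.024,(0,255,0))
zb=o['tool_pos'][2]+.008
outl(c,im,o['tool_pos'][:2],o['tool_rot'][2],.096,.032,zb+.024,(255,255,0))
cv2.imwrite('pics/w14o.png',cv2.resize(im[120:345,160:400],None,fx=2.6,fy=2.6))
```

```text
23.45 [0.59451182 0.30959748 0.06140498] [-1.79946628e+02 -3.55399338e-03  1.71873898e+02] 0.03168201955586188 [-0.37485473 -0.51744789 -0.84989448] [-32.   26.1   2.8  89.2  -1.3  64.7  53. ]
```

View pics/w14o.png

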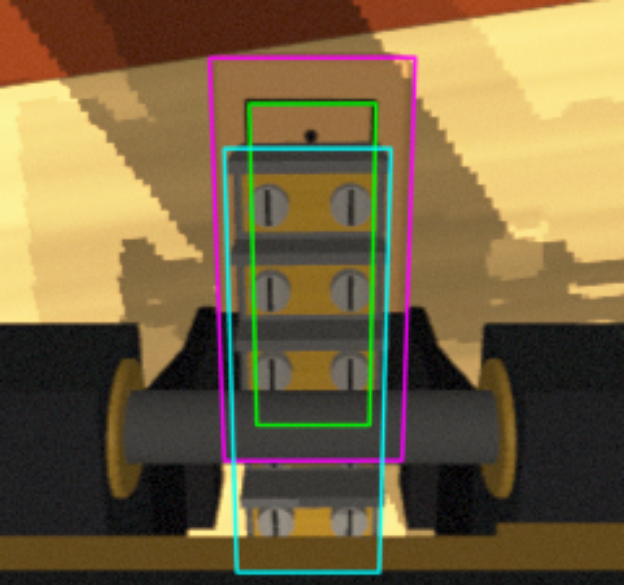

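step_arm(series=[{"ax": 0,"ay": 0,"az": 0,"x": 0,"y": 0.001,"z": -0.015,"claw": 10},{"ax": 0,"ay": 0,"az": 0,"x": 0,"y": 0.001,"z": -0.028,"claw": 10},{"ax": 0,"ay": 0,"az": 0,"x": 0,"y": 0.001,"z": -0.036,"claw": 10},{"ax": 0,"ay": 0,"az": 0,"x": 0,"y": 0.001,"z": -0.04,"claw": 10},{"ax": 0,"ay": 0,"az": 0,"x": 0,"y": 0.001,"z": -0.041,"claw": 10},{"ax": 0,"ay": 0,"az": 0,"x": 0,"y": 0.001,"z": -0.041,"claw": 10}], squeeze=15)

```text
time_s: 24.1
tool_pos: [0.5944, 0.3119, 0.0203]
tool_rot: [180.0, 0.0, 172.0]
force: [0.2, 0.1, -1.3]
grip_width: 0.0317
```

step_arm(series=[{"ax": 0,"ay": 0,"az": 0,"x": 0,"y": -0.001,"z": -0.001,"claw": 10},{"ax": 0,"ay": 0,"az": 0,"x": 0,"y": -0.001,"z": -0.002,"claw": 10},{"ax": 0,"ay": 0,"az": 0,"x": 0,"y": -0.001,"z": -0.003,"claw": 10},{"ax": 0,"ay": 0,"az": 0,"x": 0,"y": -0.001,"z": -0.004,"claw": 10},{"ax": 0,"ay": 0,"az": 0,"x": 0,"y": -0.001,"z": -0.0045,"claw": 10},{"ax": 0,"ay": 0,"az": 0,"x": 0,"y": -0.001,"z": -0.0045,"claw": 10}], squeeze=15)

```text
time_s: 24.7
tool_pos: [0.5945, 0.3109, 0.0164]
tool_rot: [180.0, 0.0, 172.0]
force: [-0.7, -1.3, 2.6]
grip_width: 0.0318
```

Contact at 2.6 N upward. Releasing.

step_arm(series=[{"ax": 0,"ay": 0,"az": 0,"x": 0,"y": 0,"z": 0,"claw": 90},{"ax": 0,"ay": 0,"az": 0,"x": 0,"y": 0,"z": 0,"claw": 90},{"ax": 0,"ay": 0,"az": 0,"x": 0,"y": 0,"z": 0,"claw": 90},{"ax": 0,"ay": 0,"az": 0,"x": 0,"y": 0,"z": 0.01,"claw": 90},{"ax": 0,"ay": 0,"az": 0,"x": 0,"y": 0,"z": 0.04,"claw": 90},{"ax": 0,"ay": 0,"az": 0,"x": 0,"y": 0,"z": 0.08,"claw": 90},{"ax": 0,"ay": 0,"az": 0,"x": 0,"y": 0,"z": 0.11,"claw": 90},{"ax": 0,"ay": 0,"az": 0,"x": 0,"y": 0,"z": 0.11,"claw": 90}], squeeze=15)

```text
time_s: 25.5
tool_pos: [0.5978, 0.3126, 0.1329]
tool_rot: [179.6, 0.5, 172.0]
force: [0.4, 0.9, 0.2]
grip_width: 0.0775
```

Run:
```python
from h import *
im,c,o=shot('wrist','w15');print(o['time_s'],o['tool_pos'],o['tool_rot'],o['grip_width'],o['force'],o['qpos'].round(1))
outl(c,im,(.5954,.3106),-8,.124,.056,.024); outl(c,im,(.5954,.3106),-8,.096,.032,.048,(0,255,0))
cv2.imwrite('pics/w15o.png',im)
```

```text
25.5 [0.59777712 0.31259661 0.1328697 ] [179.61511997   0.49331609 171.99473044] 0.0774673752818581 [0.43355204 0.89258825 0.15719946] [-32.1  22.9   3.   85.2  -1.2  71.3  53. ]
```

View pics/w15o.png

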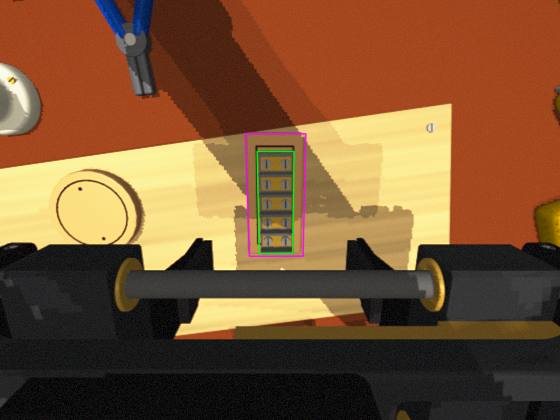

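step_arm(series=[{"ax": 0,"ay": 0,"az": -5,"x": -0.022,"y": -0.043,"z": 0.03,"claw": 90},{"ax": 0,"ay": 0,"az": -10,"x": -0.044,"y": -0.086,"z": 0.03,"claw": 90},{"ax": 0,"ay": 0,"az": -16,"x": -0.066,"y": -0.129,"z": 0.03,"claw": 90},{"ax": 0,"ay": 0,"az": -22,"x": -0.088,"y": -0.172,"z": 0.03,"claw": 90},{"ax": 0,"ay": 0,"az": -28,"x": -0.11,"y": -0.215,"z": 0.03,"claw": 90},{"ax": 0,"ay": 0,"az": -32,"x": -0.1275,"y": -0.247,"z": 0.03,"claw": 90},{"ax": 0,"ay": 0,"az": -32,"x": -0.1275,"y": -0.247,"z": 0.03,"claw": 90},{"ax": 0,"ay": 0,"az": -32,"x": -0.1275,"y": -0.247,"z": 0.03,"claw": 90}], squeeze=15)

```text
time_s: 26.35
tool_pos: [0.4664, 0.0636, 0.1556]
tool_rot: [180.0, -0.0, 140.0]
force: [-0.7, 0.5, 0.6]
grip_width: 0.0784
```

Run:
```python
from h import *
im,c,o=shot('wrist','w16');print(o['time_s'],o['tool_pos'],o['tool_rot'],o['grip_width'],o['force'],o['qpos'].round(1))
circ(c,im,(.467,.0635),.066,.014);circ(c,im,(.467,.0635),.042,.052)
cv2.imwrite('pics/w16o.png',im)
```

```text
26.35 [0.46635589 0.06355221 0.15555314] [ 1.79978715e+02 -3.91149969e-02  1.39954454e+02] 0.07839219019576533 [-0.70760751  0.46110933  0.58911663] [-23.4  -2.1  12.2 111.7   0.4  70.4  38.6]
```

View pics/w16o.png

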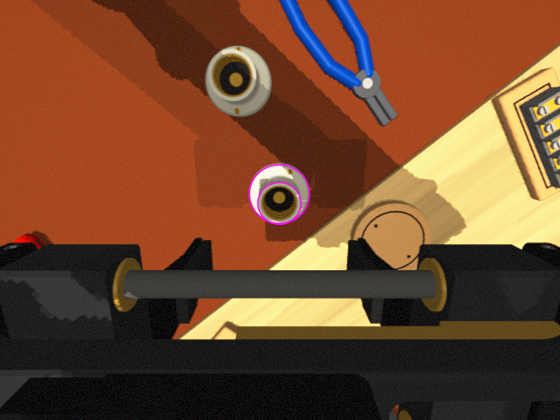

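step_arm(series=[{"ax": 0,"ay": 0,"az": 0,"x": 0,"y": 0,"z": -0.045,"claw": 90},{"ax": 0,"ay": 0,"az": 0,"x": 0,"y": 0,"z": -0.09,"claw": 90},{"ax": 0,"ay": 0,"az": 0,"x": 0,"y": 0,"z": -0.125,"claw": 80},{"ax": 0,"ay": 0,"az": 0,"x": 0,"y": 0,"z": -0.143,"claw": 75},{"ax": 0,"ay": 0,"az": 0,"x": 0,"y": 0,"z": -0.152,"claw": 75},{"ax": 0,"ay": 0,"az": 0,"x": 0,"y": 0,"z": -0.152,"claw": 20},{"ax": 0,"ay": 0,"az": 0,"x": 0,"y": 0,"z": -0.152,"claw": 20},{"ax": 0,"ay": 0,"az": 0,"x": 0,"y": 0,"z": -0.152,"claw": 20},{"ax": 0,"ay": 0,"az": 0,"x": 0,"y": 0,"z": -0.152,"claw": 20},{"ax": 0,"ay": 0,"az": 0,"x": 0,"y": 0,"z": -0.152,"claw": 20},{"ax": 0,"ay": 0,"az": 0,"x": 0,"y": 0,"z": -0.152,"claw": 20},{"ax": 0,"ay": 0,"az": 0,"x": 0,"y": 0,"z": -0.152,"claw": 20}], squeeze=20)

```text
time_s: 27.6
tool_pos: [0.4678, 0.0641, 0.005]
tool_rot: [179.9, 0.1, 140.0]
force: [-0.4, -0.6, 5.2]
grip_width: 0.0415
```

step_arm(series=[{"ax": 0,"ay": 0,"az": 0,"x": 0,"y": 0,"z": 0.01,"claw": 20},{"ax": 0,"ay": 0,"az": 0,"x": 0,"y": 0,"z": 0.03,"claw": 20},{"ax": 0,"ay": 0,"az": 0,"x": 0.005,"y": 0.003,"z": 0.05,"claw": 20},{"ax": 0,"ay": 0,"az": 0,"x": 0.02,"y": 0.011,"z": 0.06,"claw": 20},{"ax": 0,"ay": 0,"az": 0,"x": 0.045,"y": 0.024,"z": 0.065,"claw": 20},{"ax": 0,"ay": 0,"az": 0,"x": 0.07,"y": 0.037,"z": 0.065,"claw": 20},{"ax": 0,"ay": 0,"az": 0,"x": 0.095,"y": 0.05,"z": 0.065,"claw": 20},{"ax": 0,"ay": 0,"az": 0,"x": 0.113,"y": 0.06,"z": 0.065,"claw": 20},{"ax": 0,"ay": 0,"az": 0,"x": 0.12,"y": 0.064,"z": 0.06,"claw": 20},{"ax": 0,"ay": 0,"az": 0,"x": 0.12,"y": 0.064,"z": 0.055,"claw": 20},{"ax": 0,"ay": 0,"az": 0,"x": 0.12,"y": 0.064,"z": 0.055,"claw": 20},{"ax": 0,"ay": 0,"az": 0,"x": 0.12,"y": 0.064,"z": 0.055,"claw": 20}], squeeze=20)

```text
time_s: 28.8
tool_pos: [0.5856, 0.1269, 0.0585]
tool_rot: [-179.9, -0.0, 140.0]
force: [0.2, 0.6, -1.0]
grip_width: 0.0416
```

Run:
```python
from h import *
im,c,o=shot('wrist','w17');print(o['time_s'],o['tool_pos'],o['tool_rot'],o['grip_width'],o['force'],o['qpos'].round(1))
circ(c,im,(.5872,.1274),.088,.024);circ(c,im,(.5872,.1274),.069,.024,(0,255,0))
zb=o['tool_pos'][2]-.005
circ(c,im,o['tool_pos'][:2],.066,zb+.014,(255,255,0));circ(c,im,o['tool_pos'][:2],.042,zb+.052,(255,255,0))
cv2.imwrite('pics/w17o.png',cv2.resize(im[120:345,160:400],None,fx=2.6,fy=2.6))
```

```text
28.8 [0.58558253 0.12688686 0.05847054] [-1.79920999e+02 -4.78503085e-02  1.39959592e+02] 0.0415705170562273 [ 0.23570841  0.64727842 -0.95641644] [-24.4  18.6  11.5 100.4  -4.1  61.4  38.4]
```

View pics/w17o.png

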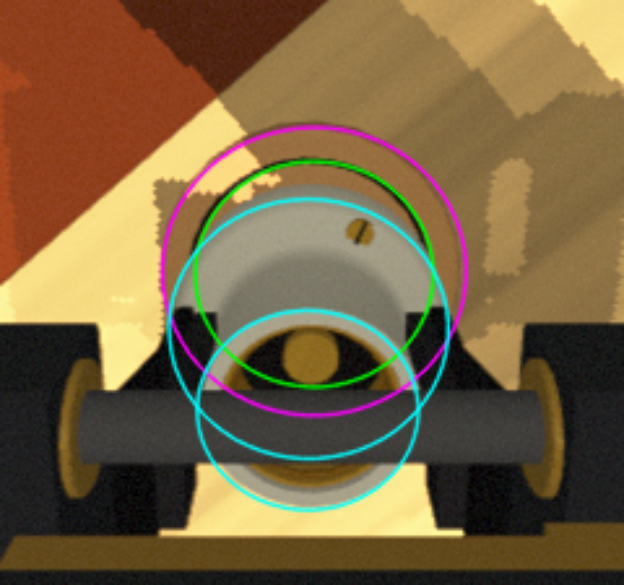

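step_arm(series=[{"ax": 0,"ay": 0,"az": 0,"x": 0.001,"y": 0,"z": -0.012,"claw": 20},{"ax": 0,"ay": 0,"az": 0,"x": 0.001,"y": 0,"z": -0.019,"claw": 20},{"ax": 0,"ay": 0,"az": 0,"x": 0.001,"y": 0,"z": -0.023,"claw": 20},{"ax": 0,"ay": 0,"az": 0,"x": 0.001,"y": 0,"z": -0.025,"claw": 20},{"ax": 0,"ay": 0,"az": 0,"x": 0.001,"y": 0,"z": -0.025,"claw": 20}], squeeze=20)

```text
time_s: 29.35
tool_pos: [0.5875, 0.1277, 0.0334]
tool_rot: [-180.0, -0.0, 140.0]
force: [-0.1, -0.3, -0.7]
grip_width: 0.0416
```

step_arm(series=[{"ax": 0,"ay": 0,"az": 0,"x": 0,"y": 0,"z": -0.001,"claw": 20},{"ax": 0,"ay": 0,"az": 0,"x": 0,"y": 0,"z": -0.002,"claw": 20},{"ax": 0,"ay": 0,"az": 0,"x": 0,"y": 0,"z": -0.003,"claw": 20},{"ax": 0,"ay": 0,"az": 0,"x": 0,"y": 0,"z": -0.004,"claw": 20},{"ax": 0,"ay": 0,"az": 0,"x": 0,"y": 0,"z": -0.005,"claw": 20},{"ax": 0,"ay": 0,"az": 0,"x": 0,"y": 0,"z": -0.005,"claw": 20}], squeeze=20)

```text
time_s: 29.95
tool_pos: [0.5879, 0.1279, 0.0291]
tool_rot: [180.0, 0.0, 140.0]
force: [-0.8, -0.7, 2.2]
grip_width: 0.0415
```

Contact. Releasing, rising straight up past the neck, then moving off for a check from the fixed cameras.

step_arm(series=[{"ax": 0,"ay": 0,"az": 0,"x": 0,"y": 0,"z": 0,"claw": 90},{"ax": 0,"ay": 0,"az": 0,"x": 0,"y": 0,"z": 0,"claw": 90},{"ax": 0,"ay": 0,"az": 0,"x": 0,"y": 0,"z": 0,"claw": 90},{"ax": 0,"ay": 0,"az": 0,"x": 0,"y": 0,"z": 0,"claw": 90},{"ax": 0,"ay": 0,"az": 0,"x": 0,"y": 0,"z": 0.01,"claw": 90},{"ax": 0,"ay": 0,"az": 0,"x": 0,"y": 0,"z": 0.04,"claw": 90},{"ax": 0,"ay": 0,"az": 0,"x": 0,"y": 0,"z": 0.08,"claw": 90},{"ax": 0,"ay": 0,"az": 0,"x": 0,"y": 0,"z": 0.12,"claw": 90},{"ax": 0,"ay": 0,"az": 0,"x": 0,"y": 0,"z": 0.13,"claw": 90},{"ax": 0,"ay": 0,"az": 0,"x": 0,"y": 0,"z": 0.13,"claw": 90}], squeeze=20)

```text
time_s: 30.95
tool_pos: [0.5895, 0.1282, 0.162]
tool_rot: [179.7, 0.2, 140.0]
force: [-0.2, -0.8, 0.3]
grip_width: 0.0783
```

Run:
```python
from h import *
im,c,o=shot('wrist','w18');print(o['time_s'],o['tool_pos'],o['tool_rot'],o['grip_width'],o['force'],o['qpos'].round(1))
circ(c,im,(.5872,.1274),.088,.024);circ(c,im,(.5872,.1274),.066,.038,(0,255,0));circ(c,im,(.5872,.1274),.042,.076,(0,255,0))
cv2.imwrite('pics/w18o.png',im)
```

```text
30.95 [0.58954691 0.12821727 0.16199833] [1.79731212e+02 1.66280592e-01 1.39999379e+02] 0.0783479764192815 [-0.19982514 -0.81658679  0.30426143] [-25.   13.7  12.   94.   -3.   72.3  37.6]
```

View pics/w18o.png

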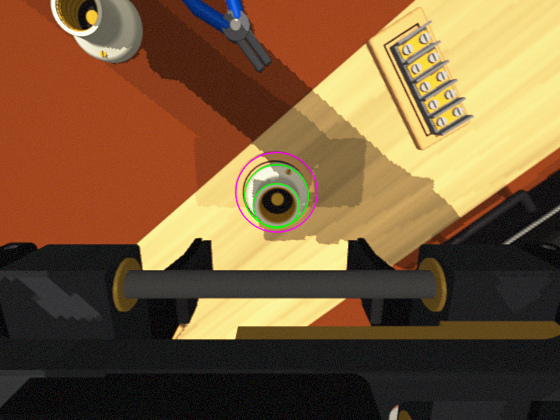

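step_arm(series=[{"ax": 0,"ay": 0,"az": 0,"x": -0.04,"y": 0.04,"z": 0.05,"claw": 90},{"ax": 0,"ay": 0,"az": 0,"x": -0.07,"y": 0.075,"z": 0.06,"claw": 90},{"ax": 0,"ay": 0,"az": 0,"x": -0.1,"y": 0.11,"z": 0.06,"claw": 90},{"ax": 0,"ay": 0,"az": 0,"x": -0.13,"y": 0.15,"z": 0.06,"claw": 90},{"ax": 0,"ay": 0,"az": 0,"x": -0.16,"y": 0.19,"z": 0.06,"claw": 90},{"ax": 0,"ay": 0,"az": 0,"x": -0.19,"y": 0.23,"z": 0.06,"claw": 90},{"ax": 0,"ay": 0,"az": 0,"x": -0.21,"y": 0.27,"z": 0.06,"claw": 90},{"ax": 0,"ay": 0,"az": 0,"x": -0.23,"y": 0.31,"z": 0.06,"claw": 90},{"ax": 0,"ay": 0,"az": 0,"x": -0.25,"y": 0.35,"z": 0.06,"claw": 90},{"ax": 0,"ay": 0,"az": 0,"x": -0.27,"y": 0.39,"z": 0.06,"claw": 90},{"ax": 0,"ay": 0,"az": 0,"x": -0.29,"y": 0.42,"z": 0.06,"claw": 90},{"ax": 0,"ay": 0,"az": 0,"x": -0.29,"y": 0.42,"z": 0.06,"claw": 90}])

```text
time_s: 32.2
tool_pos: [0.2909, 0.5517, 0.2156]
tool_rot: [-179.7, -0.2, 140.6]
force: [-0.8, 0.5, 0.3]
grip_width: 0.0784
```

Run:
```python
from h import *
B=[((.6043,-.1124),11.5,.074,.042,.05),((.5901,-.3448),-18.5,.056,.056,.046),((.5954,.3106),-8,.096,.032,.048)]
for n,(y0,y1,x0,x1),f in(('top',(130,310,90,490),2),('scene',(150,300,100,460),2.2)):
    im,c,o=shot(n,n+'F')
    for xy,a,L,W,z in B: outl(c,im,xy,a,L,W,z)
    circ(c,im,(.5872,.1274),.066,.038);circ(c,im,(.5872,.1274),.042,.076)
    cv2.imwrite(f'pics/{n}Fo.png',cv2.resize(im[y0:y1,x0:x1],None,fx=f,fy=f,interpolation=cv2.INTER_CUBIC))
    a=cv2.imread(f'pics/{n}0.png');b=cv2.imread(f'pics/{n}F.png')
print(o['time_s'],o['tool_pos'],o['joint_velocities'].round(1))
```

```text
32.25 [0.29402805 0.54912071 0.21583173] [ 2.4 -1.7  3.3  1.2  1.6  0.7  0.6]
```

View pics/topFo.png

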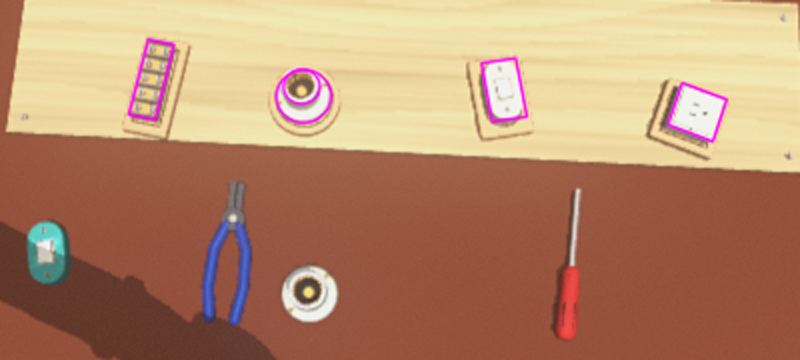

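View pics/sceneFo.png

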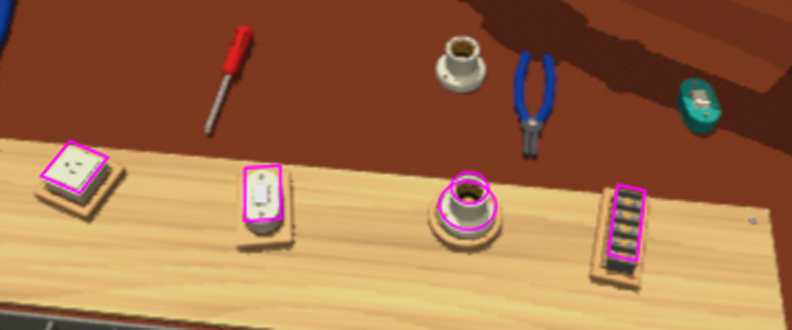

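Both fixed views show all four devices on their outlines within 1–2 px, and the tools where they were at the start. Handing in.

Run:
```python
from cell import workorder
print(workorder.sign_off())
```

```text
the job is handed in; nothing more can be done
None
```

All four devices (switch, socket, terminal strip and the farther lampholder) are on their own blocks. I handed the job in at about 32 s.

**Last checks:**
- In the wrist, top and scene pictures each device lies within about 1–2 px (2–4 mm) of its outline, lined up and upright.
- The pliers, screwdriver, second lampholder and turquoise switch look unmoved.
- The arm stands clear of everything.

**What disagreed or went wrong:**
- **Fingertip position:** The first try at the switch closed on nothing, because the fingertips were not where the data sheet puts them. Measured in the wrist picture, they are about 19 mm behind the reported TCP, not 8 mm ahead of it. I lowered all grasps by about 27 mm, and they then held at the expected widths (42, 56, 32 and 42 mm).
- **Unexplained force:** An upward force of 5–7 N showed while gripping the socket, terminal strip and lampholder before lifting. I did not look into it; it had no visible effect and is well below the limits.
- **Switch set-down:** The force reading did not clearly show contact when I set the switch down. I released it on measured height, and the picture afterwards showed it seated.

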